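# Make up two caliper overhaul kits

## Task

Make up the two overhaul kits from the loose parts on the bench. In the rectangular tray: the tall piston standing upright and the backing plate lying flat, lining up, both on the tray's floor. In the round pan: the wide piston standing on the pan's floor, open end up, with the brass fitting standing upright in its cup, and the long sleeve standing on end on the pan's floor beside it; leave the short sleeve standing where it is.

Things in the scene. Friction and masses are not known exactly. Their poses are not given: they have to be found in the camera images.
- tray: Kit container 1: shallow rectangular grey steel tray, fixed to the bench, 212 x 122 mm outside (long side along its x), rim 14 mm above the bench, walls 4 mm, inner floor 204 x 114 mm, 4 mm above the bench. Origin: centre of its underside, on the bench.
- pan: Kit container 2: shallow round bare aluminium pan, fixed to the bench, 172 mm across at the rim, rim 14 mm above the bench, wall 4 mm, inner floor about 160 mm across, 4 mm above the bench. Origin: centre of its underside, on the bench.
- tall_piston: Tall narrow chrome piston, 36 mm diameter, 62 mm high, standing upright with a 20 mm wide recess 32 mm deep in its top. About 0.3 kg. Origin: centre of its underside; z up along its axis.
- wide_piston: Wide low chrome piston, 56 mm diameter, 32 mm high, standing with its open end up: a round cup 44 mm across inside, whose floor is 7 mm above the piston's underside (25 mm deep). About 0.28 kg. Origin: centre of its underside; z up along its axis.
- backing_plate: Worn steel pad backing plate lying flat, 96 mm long (along its x) and 44 mm wide (along its y), 10 mm thick, with a worn grey lining 64 mm long, 44 mm wide and 4 mm thick on top of its middle (14 mm high there) and a dark rivet hole at each end. About 0.34 kg. Origin: centre of its underside, z up.
- brass_fitting: Dented brass fitting standing upright: a hexagonal foot about 25 mm across and 16 mm high, then a round stem 14 mm in diameter up to 50 mm above the underside. About 0.1 kg. Origin: centre of its underside; z up along its axis.
- long_sleeve: Long steel guide sleeve standing on end: a plain tube 28 mm outside, 14 mm bore, 50 mm high. About 0.18 kg. Origin: centre of its underside; z up along its axis.
- short_sleeve: Short steel sleeve standing on end: same 28 mm outside and 14 mm bore, but only 16 mm high. A spare that stays where it is. Origin: centre of its underside; z up along its axis.
Not all that is in view belongs to the job. Leave any blue or red look-alike of the backing_plate alone. What is shaped like the wide_piston but blue or brown is not meant.

How it is judged (in metres and radians):
At the end, for the whole second after the job is handed in: Tall piston and plate (lining up) on the tray floor; wide piston and long sleeve upright on the pan floor (undersides within 5 mm of it); fitting on the cup floor, within 13 mm of its axis; short sleeve moved under 20 mm; all within 0.12 rad of upright, under 20 mm/s (x of tall_piston in the frame of tray between -0.088 and 0.088 m and y of tall_piston in the frame of tray between -0.043 and 0.043 m and z of tall_piston in the frame of tray between 0 and 0.009 m and angle between each of tall_piston, backing_plate, wide_piston, long_sleeve, brass_fitting, short_sleeve's own z axis and vertical below 0.12 rad and x of backing_plate in the frame of tray between -0.085 and 0.085 m and y of backing_plate in the frame of tray between -0.04 and 0.04 m and z of backing_plate in the frame of tray between 0 and 0.009 m and horizontal distance between wide_piston and pan below 0.056 m and z of wide_piston in the frame of pan between 0 and 0.009 m and horizontal distance between long_sleeve and pan below 0.072 m and z of long_sleeve in the frame of pan between 0 and 0.009 m and horizontal distance between brass_fitting and wide_piston below 0.013 m and z of brass_fitting in the frame of wide_piston between 0.003 and 0.011 m and distance of short_sleeve from where it was at the start of the episode below 0.02 m and linear speed of each of tall_piston, wide_piston, backing_plate, brass_fitting, long_sleeve, short_sleeve below 0.02 m/s); the robot touches nothing.
It also fails if it takes over 128 s, if anything falls off the work surface, if the arm or the gripper's body presses on something with over 40 N, if the wrist force passes 120 N, or if a joint passes its speed limit or range.

## Robot

A 6-joint arm with a two-finger parallel gripper is mounted at the origin on the work surface. World frame = base frame: x ahead of the robot, y to its left, z up, the work surface at z = 0. Lengths are in mm, angles in rad, forces in N, time in s.
With the tool pointing down it reaches from about 375 to 825 mm from the base axis. Payload 5.5 kg.
Tool frame: the origin (TCP) lies at the very end of the fingers, on their centre line; the grasp point (between the pads) lies 19 mm behind it (robot.grip_point_offset is the z of the grasp point in the tool frame, in mm); z points along the fingers, y is the line along which they close (so a half turn about z gives the same grasp; the last joint's range is limited). The gripper opens to 85 mm and grips with 20 to 120 N. Pads are 22 mm wide; open, the fingers measure 114 mm over their backs; the gripper's body (76 mm by 85 mm) begins 54 mm behind the grasp point. The pads swing forward as they close: fully open they stand 13 mm farther back than shut.
Start: joints at [-1.171, 0.314, -0.047, 1.21, 0, 1.571], TCP at [233.537, -552.68, 231.299] pointing down, gripper open.
Joint ranges: [-2.67, 2.67], [-0.69, 1.73], [-1.03, 1.25], [-2.08, 2.16], [-1.42, 1.45], [-3.14, 3.14]. Speed limits (rad/s): [2.39, 2.39, 3.01, 3.14, 3.14, 3.14].

## Interface

Orientations are given as a unit quaternion [x, y, z, w].
In Python, from workcell import robot gives the robot as it stands. The module is installed in compiled form; this text tells all that it offers.
- The arm moves only by the tool step_arm, never from a script. Its argument "motion" is a list of rows, each a list of 5 numbers: the shift along the tool's x, y, z in mm, then the turn about the tool's z in degrees, then the closure, from -1 (fully open) to 1 (shut). In form: [[tx, ty, tz, roll, gripper], ...]. A call has 1 to 5 rows; each row shifts and turns the commanded pose from where the row before left it, along the tool's axes as they then stand; what a row does not reach is not made up. A row lasts 1/10 s, in which the tool goes at most 50 mm and 8.59 degrees, less where a joint would pass 70% of its speed; a pose out of reach is approached as far as the arm can. A call with a gripper value outside its range is refused whole. The fingers move at their own pace and stop on an object; "grip_force" is the grip in N (left out, the last holds). Time passes only in rows, so rows that do not move let the fingers close. It gives the time, the measured TCP pose, the force, the opening and the grip force at its end, in the units of the state.
- robot.get_obs(): the state, without advancing time (a new reading comes with each control period).
- robot.snapshot(name): name is "side" or "top" or "wrist"; returns a dict with "img" (420x560x3 uint8, red, green, blue), "vertical_fov" (degrees; the focal length in pixels is half the picture's height over the tangent of half this angle, whatever the lens; pixels are square), "cx", "cy" (the principal point, pixels), "T" (4x4, takes a point from camera to world coordinates). Camera axes: x right, y down, z forward; pixel columns grow to the right and rows downward; lengths in mm; the calibration is good to about 2 mm. A picture is of the moment at which its call begins. There is no depth.
- robot.close_job(): hands the job in; it is judged then, once.
Trained networks look in the newest picture that a camera, given by its name, has taken for a name from the list of things; names that differ only in an ending like _2 or _b are one class to them, and where a whole thing is asked for, a point or a joint stands for the part that bears it (a point fixed in the world has none). Each returns a list of dicts, best first, with "confidence" (0 to 1); they miss things now and then, are a little off and sometimes report something else, mostly with a low value. They report only what shows in the picture. A call takes as long as a camera call. They do not tell look-alikes from the thing itself.
- robot.search_frame(camera, query): "bbox" ([left, top, right, bottom] in pixels, round what is visible of it).
- robot.place_of(camera, query): "point" ([column, row] in pixels: a listed point, or the origin of a listed thing).
The state is a dict: "time_s": time; "q": joint angles; "qvel": joint speeds; "joint_efforts": joint torques, N m; "position": TCP position; "ee_rot": TCP orientation; "wrist_force": force on the tool from outside, world axes, zero at the start; "ft_torque": the same for the moment, N m; "gripper_width": opening from 0.0 (shut) to 1.0 (fully open); "grip_force": force on a finger pad.
Only numpy, scipy, OpenCV 4.12 (cv2) and the standard library are available. Lean on these libraries where they do the work, as an engineer would, in place of code of your own. Each camera call takes 0.05 s, during which the arm holds its last target. There are 200 camera calls.

## Working session

There is one attempt and no reset: what is moved stays moved. The work goes in short steps, Python scripts to look and compute and a tool call to move; the robot and the scene stay as the last step left them, time stands still between calls to the robot, and variables do not carry over. Pictures are saved under pics/ and viewed, at most 14 in all, crops included, and the job is handed in when it is done.

Besides the shell and the picture viewer there is one more tool, called by a JSON object that holds its "name" and its "arguments", one argument or row to a line. step_arm: Moves the arm, as the interface text tells. Its arguments: {"type":"object","properties":{"motion":{"type":"array"},"grip_force":{"type":"number"}},"required":["motion"]}

```bash
mkdir -p pics
cat > h.py <<'E'
import numpy as np, cv2
from workcell import robot
def snap(n,f=None):
    s=robot.snapshot(n)
    if f: cv2.imwrite('pics/'+f,s['img'][:,:,::-1])
    return s
def ray(s,p):
    f=s['img'].shape[0]/2/np.tan(np.radians(s['vertical_fov'])/2)
    T=np.array(s['T']); d=T[:3,:3]@np.array([(p[0]-s['cx'])/f,(p[1]-s['cy'])/f,1.])
    return T[:3,3],d/np.linalg.norm(d)
def at_z(s,p,z):
    o,d=ray(s,p); return o+d*(z-o[2])/d[2]
def tri(a,pa,b,pb):
    o1,d1=ray(a,pa);o2,d2=ray(b,pb)
    t=np.linalg.lstsq(np.c_[d1,-d2],o2-o1,rcond=None)[0]
    x,y=o1+t[0]*d1,o2+t[1]*d2
    return (x+y)/2,np.linalg.norm(x-y)
def proj(s,P):
    f=s['img'].shape[0]/2/np.tan(np.radians(s['vertical_fov'])/2)
    T=np.array(s['T']); c=T[:3,:3].T@(np.array(P,float)-T[:3,3]); return c[0]/c[2]*f+s['cx'],c[1]/c[2]*f+s['cy']
E
cat > a.py <<'E'
from h import *
np.set_printoptions(precision=1,suppress=True)
o=robot.get_obs(); print(o['position'],o['ee_rot'],o['time_s'],robot.grip_point_offset)
S={n:snap(n,n+'0.png') for n in('top','side')}
print({n:(S[n]['vertical_fov'],S[n]['T'][:3,3] if hasattr(S[n]['T'],'shape') else S[n]['T']) for n in S})
for t in 'tray pan tall_piston wide_piston backing_plate brass_fitting long_sleeve short_sleeve'.split():
    for n in S:
        print(t,n,[(np.round(r['point'],1).tolist(),round(r['confidence'],2),at_z(S[n],r['point'],4)[:2]) for r in robot.place_of(n,t)[:5]])
E
python3 a.py
```

```text
[ 233.3 -552.1  230.4] [ 1.   0.2 -0.  -0. ] 0.0 -18.700000000000003
{'top': (56.83400181708912, array([416.8,  -2.2, 842.7])), 'side': (51.16853051532986, array([392.8, 683.7, 622.9]))}
tray top [([431.7, 237.9], 0.64, array([ 488.7, -310. ]))]
tray side [([330.8, 145.4], 0.58, array([ 491.3, -301.3]))]
pan top [([140.8, 247.0], 0.93, array([477.1, 318.3]))]
pan side [([286.4, 358.4], 0.86, array([473.7, 323. ]))]
tall_piston top [([237.0, 261.3], 0.79, array([443.8, 108.5]))]
tall_piston side [([326.6, 262.3], 0.9, array([442.2, 110.1]))]
wide_piston top [([196.9, 157.6], 0.95, array([676.4, 200.6])), ([290.4, 139.6], 0.76, array([714.8, -10.4])), ([244.1, 155.3], 0.66, array([679.9,  94.1]))]
wide_piston side [([211.1, 205.9], 0.88, array([714.7,  -1.7])), ([217.1, 236.0], 0.76, array([670. ,  86.4])), ([191.8, 274.4], 0.64, array([682. , 194.2]))]
backing_plate top [([331.4, 208.8], 0.71, array([555.2, -97.5])), ([280.8, 295.4], 0.67, array([371.3,  15.2])), ([366.1, 125.3], 0.64, array([ 745.3, -182. ])), ([242.8, 213.4], 0.26, array([547.8,  96.4])), ([138.3, 246.3], 0.18, array([478.7, 323.9]))]
backing_plate side [([291.3, 190.8], 0.94, array([552.8, -91.3])), ([225.7, 160.1], 0.85, array([ 740.1, -179.9])), ([371.0, 236.4], 0.83, array([365.4,  21.2]))]
brass_fitting top [([330.7, 156.0], 0.56, array([674.8, -99.9]))]
brass_fitting side [([245.3, 185.5], 0.44, array([661.7, -88.7]))]
long_sleeve top [([337.2, 261.5], 0.5, array([ 440.9, -106.2]))]
long_sleeve side [([339.0, 191.6], 0.68, array([ 446.2, -111. ])), ([289.8, 187.3], 0.55, array([ 558.9, -103.5]))]
short_sleeve top [([243.5, 214.9], 0.68, array([544.5,  94.9]))]
short_sleeve side [([275.3, 248.9], 0.58, array([545.5,  96.6]))]
```

View pics/top0.png

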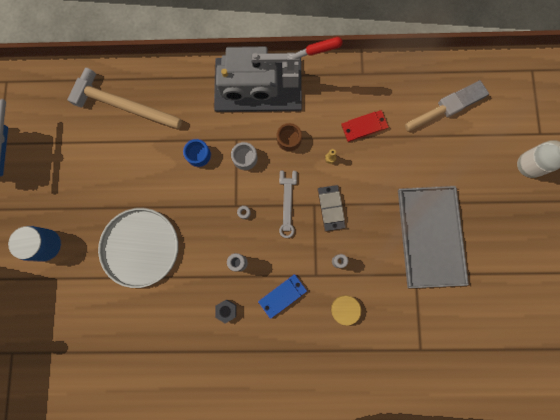

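View pics/side0.png

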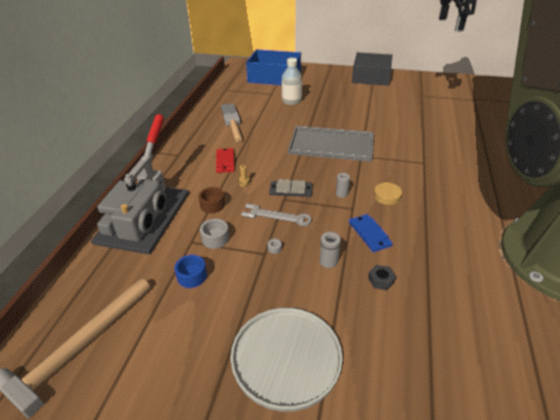

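The top view shows the grey wide piston at (244,155), tall piston (236,262), plate (331,208), fitting (332,156), long sleeve (341,261), short sleeve (243,212), tray (433,238) and pan (140,247). The side view shows the same items at (214,233), (329,250), (291,188), (243,177), (343,185), (274,246), (332,143) and (287,357). The blue and brown cups and the red and blue plates are the look-alikes.

```bash
cat > b.py <<'E'
from h import *
np.set_printoptions(precision=1,suppress=True)
S={n:snap(n) for n in('top','side','wrist')}
cv2.imwrite('pics/wrist0.png',S['wrist']['img'][:,:,::-1])
print('ee',np.round(robot.get_obs()['ee_rot'],4).tolist()); print(S['wrist']['T'],S['wrist']['vertical_fov'])
g={'tray':(432,238,331,145),'pan':(140,247,286,358),'tall_piston':(237,261,327,262),'wide_piston':(244,155,217,236),'backing_plate':(331,208,291,190),'brass_fitting':(331,156,245,185),'long_sleeve':(337,261,339,191),'short_sleeve':(243,214,275,248)}
for t,v in g.items():
    pick=lambda n,q:min((r['point'] for r in robot.place_of(n,t)),key=lambda p:np.hypot(p[0]-q[0],p[1]-q[1]),default=q)
    a,b=pick('top',v[:2]),pick('side',v[2:])
    print(t,*tri(S['top'],a,S['side'],b),at_z(S['top'],a,0),at_z(S['side'],b,0))
im=S['top']['img']; 
def rect(c,h,z):
    x,y=c; p=im[y-h[1]:y+h[1],x-h[0]:x+h[0]].astype(int); sat=p.max(2)-p.min(2)
    m=(sat<28).astype(np.uint8); m=cv2.morphologyEx(m,cv2.MORPH_CLOSE,np.ones((5,5)))
    cs=max(cv2.findContours(m,0,1)[0],key=cv2.contourArea)
    W=np.array([at_z(S['top'],q[0]+[x-h[0],y-h[1]],z)[:2] for q in cs],np.float32)
    return cv2.minAreaRect(W)
print('plate',rect((331,208),(28,30),10)); print('tray',rect((433,238),(45,62),14))
E
python3 b.py
```

```text
ee [0.9801, 0.1986, 0.0, 0.0]
[[   0.4   -0.9   -0.3  301. ]
 [  -0.9   -0.4   -0.1 -524.2]
 [   0.     0.3   -1.   375.2]
 [   0.     0.     0.     1. ]] 64.77137082478725
tray [ 492.8 -298.9   16.7] 6.756958627432775 [ 490.9 -305.     0. ] [ 499. -326.    0.]
pan [471.3 319.6   3.8] 3.852561571736757 [469.6 320.8   0. ] [473.7 317.3   0. ]
tall_piston [438.1 107.5  -2. ] 0.5872209117299741 [438.4 107.2   0. ] [437.7 109.3   0. ]
wide_piston [673.1  88.    2.7] 1.9386216281749988 [675.   88.5   0. ] [673.3  85.5   0. ]
backing_plate [558.9 -97.6  -2.1] 4.958003401106727 [556.  -97.5   0. ] [560.9 -95.2   0. ]
brass_fitting [ 668.1 -100.4    0.8] 0.0053662561229972415 [ 668.3 -100.5    0. ] [ 668.4 -101.4    0. ]
long_sleeve [ 444.  -101.9    7.3] 3.315318844251192 [ 446.  -102.7    0. ] [ 443.  -111.2    0. ]
short_sleeve [545.4  95.9  -2.7] 0.6858846341978686 [545.3  95.6   0. ] [544.3  98.5   0. ]
plate ((556.8001098632812, -97.5007553100586), (96.3203125, 47.0450439453125), 8.549933433532715)
tray ((492.3768005371094, -309.57403564453125), (212.2646026611328, 130.44131469726562), 2.1167731285095215)
```

{"name": "step_arm", "arguments": {
  "motion": [
    [31.7, -19.5, 0, 0, -1],
    [31.7, -19.5, 0, 0, -1],
    [31.7, -19.5, 0, 0, -1],
    [31.7, -19.5, 0, 0, -1],
    [31.7, -19.5, 0, 0, -1]
  ]
}}

```text
time_s: 2.35
position: [342.3, -400.0, 231.4]
ee_rot: [0.98, 0.198, 0.0, 0.0]
wrist_force: [0.2, -0.3, 0.0]
gripper_width: 1.002
grip_force: 0.0
```

{"name": "step_arm", "arguments": {
  "motion": [
    [31.7, -19.5, 0, 0, -1],
    [31.7, -19.5, 0, 0, -1],
    [31.7, -19.5, 0, 0, -1],
    [31.7, -19.5, 0, 0, -1],
    [31.7, -19.5, 0, 0, -1]
  ]
}}

```text
time_s: 2.85
position: [450.4, -248.4, 231.5]
ee_rot: [0.98, 0.199, 0.0, 0.0]
wrist_force: [0.2, -0.2, -0.3]
gripper_width: 1.001
grip_force: 0.0
```

{"name": "step_arm", "arguments": {
  "motion": [
    [31.7, -19.5, 0, 0, -1],
    [31.7, -19.5, 0, 0, -1],
    [31.7, -19.5, 0, 0, -1],
    [31.7, -19.5, 0, 0, -1],
    [31.7, -19.5, 0, 0, -1]
  ]
}}

```text
time_s: 3.35
position: [558.5, -96.8, 231.5]
ee_rot: [0.98, 0.199, 0.0, 0.0]
wrist_force: [0.7, -0.6, 0.3]
gripper_width: 0.997
grip_force: 0.0
```

{"name": "step_arm", "arguments": {
  "motion": [
    [0, 0, 20, 3.6, -1],
    [0, 0, 20, 3.6, -1],
    [0, 0, 20, 3.6, -1],
    [0, 0, 10, 3.6, -1],
    [0, 0, 0, 0, -1]
  ]
}}

```text
time_s: 3.85
position: [556.4, -97.8, 159.6]
ee_rot: [0.997, 0.074, -0.002, -0.0]
wrist_force: [-0.4, -0.6, 1.0]
gripper_width: 1.001
grip_force: 0.0
```

```bash
cat > w.py <<'E'
import sys
from h import *
np.set_printoptions(precision=1,suppress=True)
# usage: w.py pic thing z
def pose():
    o=robot.get_obs(); q=o['ee_rot']; return np.array(o['position']),np.degrees(2*np.arctan2(q[1],q[0])),o
def to(x,y,z,yaw):
    p,w,o=pose(); c,s=np.cos(np.radians(w)),np.sin(np.radians(w)); d=np.array([x,y,z])-p
    r=(w-yaw+90)%180-90
    return 'shift tx %.1f ty %.1f tz %.1f roll %.1f'%(c*d[0]+s*d[1],s*d[0]-c*d[1],-d[2],r)
if __name__=='__main__':
    p,w,o=pose(); print('TCP',p,'yaw %.1f t %.1f grip %.2f F'%(w,o['time_s'],o['gripper_width']),np.array(o['wrist_force']))
    s=snap('wrist',sys.argv[1])
    for t,z in zip(sys.argv[2::2],sys.argv[3::2]):
        for r in robot.place_of('wrist',t)[:3]:
            print(t,np.array(r['point']),round(r['confidence'],2),at_z(s,r['point'],float(z)))
E
python3 w.py w1.png backing_plate 0
```

```text
TCP [556.4 -97.8 159.6] yaw 8.5 t 3.9 grip 1.00 F [-0.4 -0.6  1. ]
backing_plate [158.5 341. ] 0.9 [370.4  10.5   0. ]
backing_plate [279.6 193.4] 0.74 [553.8 -95.6   0. ]
```

View pics/w1.png

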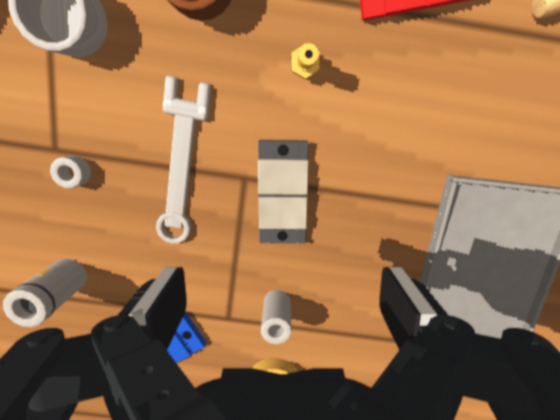

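The plate is at (283,192), with rivet holes at (283,150) and (282,236) and corners (259,141), (308,141), (307,243) and (259,243). It is nearly in line with the tool. The brass fitting's top is at (306,55).

Run:
```python
from w import *
s=snap('wrist')
W=np.array([at_z(s,p,10)[:2] for p in [(259,141),(308,141),(307,243),(259,243),(283,150),(282,236)]])
print(W,W[:4].mean(0)); 
d=W[4]-W[5]; print(np.degrees(np.arctan2(d[1],d[0])),np.linalg.norm(d))
d=W[0]-W[3]; print(np.degrees(np.arctan2(d[1],d[0])),np.linalg.norm(d)); d=W[1]-W[2];a=np.degrees(np.arctan2(d[1],d[0])); print(a)
# two-view height of plate from the top camera
t=snap('top'); 
r=min((q['point'] for q in robot.place_of('top','backing_plate')),key=lambda p:abs(p[0]-331)+abs(p[1]-208)); q=min((q['point'] for q in robot.place_of('wrist','backing_plate')),key=lambda p:abs(p[0]-280)+abs(p[1]-193))
print('tri',tri(t,r,s,q))
x,y=W[:4].mean(0); print(to(x,y,2,a))
```

```text
[[ 601.6  -70.9]
 [ 608.1 -113.4]
 [ 513.1 -129.1]
 [ 506.1  -83.5]
 [ 597.1  -92.9]
 [ 516.6 -104.2]] [557.3 -99.2]
8.02399796417077 81.30850271117129
7.499023985304204 96.33156264677942
9.372900207362443
tri (array([ 341. ,  -47.5, -806.3]), np.float64(150.06765815376238))
shift tx -1.2 ty 0.7 tz 160.2 roll -0.8
```

{"name": "step_arm", "arguments": {
  "motion": [
    [-0.6, 0.7, 35, 0, -1],
    [0, 0, 35, 0, -1],
    [0, 0, 35, 0, -1],
    [0, 0, 30, 0, -1],
    [0, 0, 10, 0, -1]
  ]
}}

```text
time_s: 4.65
position: [555.2, -98.6, 13.8]
ee_rot: [0.997, 0.074, -0.002, -0.0]
wrist_force: [-0.3, 0.3, 0.2]
gripper_width: 1.0
grip_force: 0.0
```

{"name": "step_arm", "arguments": {
  "motion": [
    [0, 0, 6, 0, -1],
    [0, 0, 4, 0, -1],
    [0, 0, 2, 0, -1],
    [0, 0, 0, 0, -1]
  ]
}}

```text
time_s: 5.05
position: [558.1, -99.1, 5.3]
ee_rot: [0.997, 0.074, 0.001, 0.0]
wrist_force: [-0.4, 0.9, 0.9]
gripper_width: 0.997
grip_force: 0.0
```

{"name": "step_arm", "arguments": {
  "motion": [
    [0, 0, 0, 0, 1],
    [0, 0, 0, 0, 1],
    [0, 0, 0, 0, 1],
    [0, 0, 0, 0, 1],
    [0, 0, 0, 0, 1]
  ],
  "grip_force": 60
}}

```text
time_s: 5.55
position: [557.7, -98.8, 5.2]
ee_rot: [0.997, 0.074, 0.001, -0.0]
wrist_force: [-1.6, 1.8, 5.5]
gripper_width: 0.496
grip_force: 61.2
```

{"name": "step_arm", "arguments": {
  "motion": [
    [0, 0, 0, 0, -0.4],
    [0, 0, 0, 0, -0.4],
    [0, 0, 1.5, 0, -0.4],
    [0, 0, 1.3, 0, -0.4],
    [0, 0, 0, 0, -0.4]
  ]
}}

```text
time_s: 6.05
position: [556.9, -98.9, 1.1]
ee_rot: [0.997, 0.074, -0.0, -0.0]
wrist_force: [0.3, 0.3, -0.1]
gripper_width: 0.701
grip_force: 0.0
```

{"name": "step_arm", "arguments": {
  "motion": [
    [0, 0, 0, 0, 1],
    [0, 0, 0, 0, 1],
    [0, 0, 0, 0, 1],
    [0, 0, 0, 0, 1],
    [0, 0, 0, 0, 1]
  ]
}}

```text
time_s: 6.55
position: [557.3, -99.0, 1.7]
ee_rot: [0.997, 0.074, 0.0, 0.0]
wrist_force: [-2.0, 0.9, 3.9]
gripper_width: 0.498
grip_force: 61.9
```

{"name": "step_arm", "arguments": {
  "motion": [
    [0, 0, -10, 0, 1],
    [0, 0, -20, 0, 1],
    [0, 0, -30, 0, 1],
    [0, 0, -30, 0, 1],
    [0, 0, -20, 0, 1]
  ]
}}

```text
time_s: 7.05
position: [557.6, -99.0, 113.6]
ee_rot: [0.997, 0.074, 0.001, 0.0]
wrist_force: [0.6, 0.8, -2.6]
gripper_width: 0.499
grip_force: 61.7
```

Run:
```python
from w import *
p,w,o=pose(); print(p,w,o['gripper_width'],o['grip_force'])
s=snap('wrist','w2.png'); t=snap('top','top2.png')
im=t['img'][150:330,350:520]; cv2.imwrite('pics/top2c.png',cv2.resize(im[:,:,::-1],None,fx=3,fy=3,interpolation=cv2.INTER_CUBIC))
```

```text
[557.6 -99.  113.6] 8.509512600266582 0.4992570142259008 61.679090559482574
```

View pics/top2c.png

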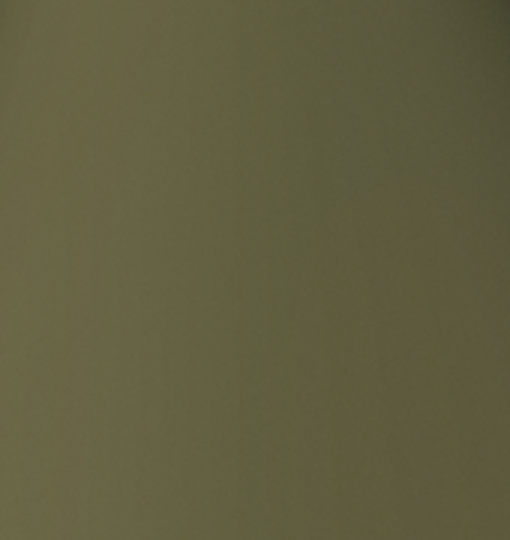

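View pics/w2.png

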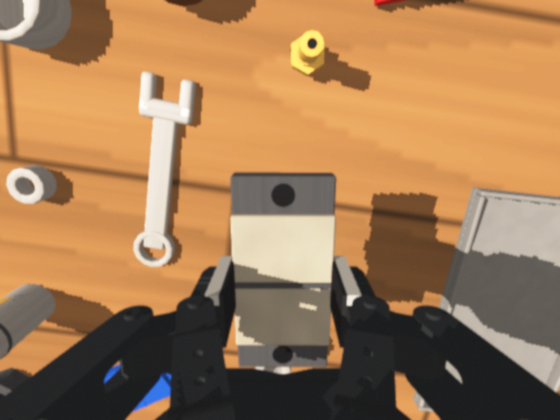

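The plate is held centred at (283,270). The top view is blocked by the arm, so I'll measure the tray from the first top picture.

Run:
```python
from w import *
t=snap('top'); im=cv2.imread('pics/top0.png').astype(int)
x0,y0=385,170; p=im[y0:305,x0:485]; m=((p.max(2)-p.min(2))<28).astype(np.uint8); m=cv2.morphologyEx(m,cv2.MORPH_CLOSE,np.ones((5,5)))
c=max(cv2.findContours(m,0,1)[0],key=cv2.contourArea); q=cv2.approxPolyDP(cv2.convexHull(c),6,True)[:,0]+[x0,y0]; print(q.tolist())
for Q in (q,[(401,189),(456,187),(467,287),(412,289)]):
    W=np.array([at_z(t,k,14)[:2] for k in Q]); print(W.tolist(),W.mean(0))
# wrist view of the tray's near-left corner as a check
s=snap('wrist'); print(at_z(s,(480,190),14), at_z(s,(421,408),14))
```

```text
[[454, 186], [468, 284], [408, 287], [398, 190]]
[[599.6033566393234, -362.5712161629646], [391.1517889423995, -373.93363122073686], [386.314178468903, -249.88086285585442], [592.678378037709, -241.6772841352012]] [ 492.4 -307. ]
[[594.7895213984574, -248.2708560415241], [597.3226624052083, -366.6681626907968], [385.0691141724993, -371.3360504387257], [382.1548424673565, -257.87072058161283]] [ 489.8 -311. ]
[ 596.3 -243.9   14. ] [ 387.5 -255.7   14. ]
```

{"name": "step_arm", "arguments": {
  "motion": [
    [0, 0, 0, 3, 1],
    [0, 0, 0, 3, 1],
    [-7, 41.5, 0, 0, 1],
    [-7, 41.5, 0, 0, 1],
    [-7, 41.5, 0, 0, 1]
  ]
}}

```text
time_s: 7.75
position: [540.1, -224.6, 109.2]
ee_rot: [1.0, 0.023, -0.002, -0.001]
wrist_force: [0.9, -0.7, -3.8]
gripper_width: 0.497
grip_force: 61.9
```

{"name": "step_arm", "arguments": {
  "motion": [
    [-7, 41.5, 0, 0, 1],
    [-7, 41.5, 0, 0, 1],
    [0, 0, 20, 0, 1],
    [0, 0, 20, 0, 1],
    [0, 0, 0, 0, 1]
  ]
}}

```text
time_s: 8.25
position: [527.4, -306.2, 66.4]
ee_rot: [1.0, 0.021, -0.004, -0.002]
wrist_force: [-0.6, 1.2, -4.2]
gripper_width: 0.497
grip_force: 62.1
```

```bash
python3 w.py w3.png
```

```text
TCP [ 527.4 -306.2   66.4] yaw 2.5 t 8.2 grip 0.50 F [-0.6  1.2 -4.2]
```

View pics/w3.png

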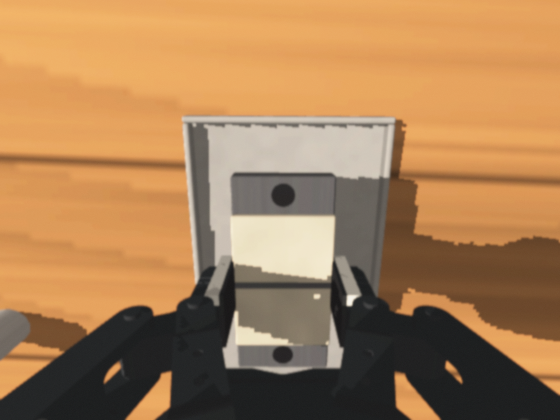

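The tray's far rim runs from (184,118) to (394,118), and its left wall goes from (185,118) to (197,290). The plate lies square inside these.

Run:
```python
from w import *
s=snap('wrist'); print(at_z(s,(184,118),14),at_z(s,(394,118),14),at_z(s,(197,285),14)); p,w,o=pose(); print(p,w)
```

```text
[ 594.7 -246.7   14. ] [ 600.1 -367.4   14. ] [ 486.6 -250.8   14. ]
[ 529.9 -306.9   69.8] 2.5119987288450267
```

{"name": "step_arm", "arguments": {
  "motion": [
    [1, 0, 20, 0, 1],
    [1, 0, 20, 0, 1],
    [0, 0, 10, 0, 1],
    [0, 0, 5, 0, 1],
    [0, 0, 0, 0, 1]
  ]
}}

```text
time_s: 8.85
position: [533.3, -307.4, 16.5]
ee_rot: [1.0, 0.022, -0.0, -0.0]
wrist_force: [-0.7, -0.9, -2.7]
gripper_width: 0.494
grip_force: 62.1
```

{"name": "step_arm", "arguments": {
  "motion": [
    [0, 0, 5, 0, 1],
    [0, 0, 2, 0, 1],
    [0, 0, 1.5, 0, 1],
    [0, 0, 0, 0, 1],
    [0, 0, 0, 0, 1]
  ]
}}

```text
time_s: 9.35
position: [533.4, -307.8, 8.2]
ee_rot: [1.0, 0.022, 0.0, 0.0]
wrist_force: [0.8, -0.3, -3.5]
gripper_width: 0.494
grip_force: 62.1
```

{"name": "step_arm", "arguments": {
  "motion": [
    [0, 0, 1, 0, 1],
    [0, 0, 0, 0, 1]
  ]
}}

```text
time_s: 9.55
position: [533.3, -307.7, 7.0]
ee_rot: [1.0, 0.022, 0.0, 0.0]
wrist_force: [-0.1, 0.5, -3.6]
gripper_width: 0.491
grip_force: 62.1
```

{"name": "step_arm", "arguments": {
  "motion": [
    [0, 0, 1, 0, 1],
    [0, 0, 0, 0, 1],
    [0, 0, 0, 0, -0.35],
    [0, 0, 0, 0, -0.35],
    [0, 0, 0, 0, -0.35]
  ]
}}

```text
time_s: 10.05
position: [533.7, -307.9, 6.4]
ee_rot: [1.0, 0.022, 0.0, 0.0]
wrist_force: [-0.9, -0.1, 0.1]
gripper_width: 0.676
grip_force: 0.0
```

{"name": "step_arm", "arguments": {
  "motion": [
    [0, 0, -10, 0, -0.35],
    [0, 0, -30, 0, -0.35],
    [0, 0, -40, 0, -1],
    [0, 0, -40, 0, -1],
    [0, 0, -30, 0, -1]
  ]
}}

```text
time_s: 10.55
position: [534.1, -308.1, 159.8]
ee_rot: [1.0, 0.022, 0.001, 0.001]
wrist_force: [0.6, -1.4, -0.2]
gripper_width: 0.997
grip_force: 0.0
```

Run:
```python
from w import *
s=snap('wrist','w4.png'); p,w,o=pose(); print(p,w,o['wrist_force'])
for r in robot.place_of('wrist','backing_plate')[:2]+robot.place_of('wrist','tray')[:1]: print(r,at_z(s,r['point'],4))
print(to(438,108,160,0))
```

```text
[ 536.3 -309.4  164.7] 2.508487514396275 [ 1.7 -1.1  3.9]
{'point': [283.2, 195.6], 'confidence': 0.9} [ 531.7 -309.5    4. ]
{'point': [281.9, 233.8], 'confidence': 0.72} [ 493.7 -309.9    4. ]
shift tx -78.8 ty -420.6 tz -0.4 roll 2.5
```

{"name": "step_arm", "arguments": {
  "motion": [
    [-7.9, -42, 0, 0, -1],
    [-7.9, -42, 0, 0, -1],
    [-7.9, -42, 0, 0, -1],
    [-7.9, -42, 0, 0, -1],
    [-7.9, -42, 0, 0, -1]
  ]
}}

```text
time_s: 11.2
position: [483.1, -98.0, 154.9]
ee_rot: [1.0, 0.022, -0.001, -0.0]
wrist_force: [-0.4, 0.9, 0.5]
gripper_width: 1.002
grip_force: 0.0
```

{"name": "step_arm", "arguments": {
  "motion": [
    [-7.9, -42, 0, 0, -1],
    [-7.9, -42, 0, 0, -1],
    [-7.9, -42, 0, 0, -1],
    [-7.9, -42, 0, 0, -1],
    [-7.9, -42, 0, 0, -1]
  ]
}}

```text
time_s: 11.7
position: [437.5, 61.0, 156.4]
ee_rot: [0.998, 0.053, -0.002, -0.022]
wrist_force: [0.6, -0.1, 0.6]
gripper_width: 0.999
grip_force: 0.0
```

{"name": "step_arm", "arguments": {
  "motion": [
    [0, 0, 0, 0, -1]
  ]
}}

```text
time_s: 11.8
position: [437.4, 60.7, 156.7]
ee_rot: [0.998, 0.053, -0.002, -0.022]
wrist_force: [0.2, -0.7, -0.2]
gripper_width: 1.005
grip_force: 0.0
```

Run:
```python
from w import *
np.set_printoptions(precision=1,suppress=True)
s=snap('wrist','w5.png'); p,w,o=pose(); print(p,w)
for t in('tall_piston','short_sleeve'):
  for r in robot.place_of('wrist',t)[:2]+robot.search_frame('wrist',t)[:2]: print(t,r,at_z(s,r['point'],0) if 'point' in r else '')
print(to(438,107.5,25,2.5))
```

```text
[438.2  59.7 156.9] 5.985110312358126
tall_piston {'bbox': [207.3, 164.0, 264.7, 223.8], 'confidence': 0.77} 
short_sleeve {'point': [267.1, 58.0], 'confidence': 0.75} [549.4  92.3   0. ]
short_sleeve {'bbox': [249.0, 36.5, 282.3, 77.0], 'confidence': 0.65} 
shift tx 3.9 ty -48.4 tz 132.0 roll 3.4
```

View pics/w5.png

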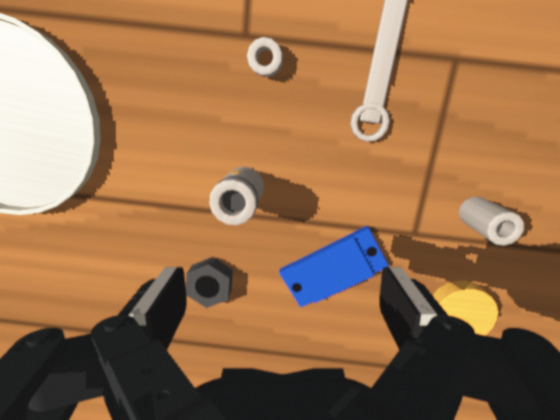

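The tall piston's top rim is at (234,202) and the short sleeve is at (265,57). The arm stopped short with a small tilt, so I'll check the joints.

Run:
```python
from w import *
o=robot.get_obs(); print(np.round(o['q'],3),np.round(o['ee_rot'],4),o['position'])
```

```text
[ 0.1  0.1 -0.5  1.   0.   3.1] [ 1.   0.1 -0.  -0. ] [439.1  58.9 157. ]
```

{"name": "step_arm", "arguments": {
  "motion": [
    [0, 0, 0, -8, -1],
    [0, 0, 0, -8, -1],
    [0, 0, 0, -8, -1],
    [0, 0, 0, -8, -1],
    [0, 0, 0, -8, -1]
  ]
}}

```text
time_s: 12.55
position: [439.1, 59.0, 157.0]
ee_rot: [0.92, 0.392, 0.006, -0.02]
wrist_force: [-0.0, -1.2, 0.2]
gripper_width: 1.003
grip_force: 0.0
```

Run:
```python
from w import *
p,w,o=pose(); print(p,w,np.round(o['ee_rot'],4).tolist(),np.round(o['q'],3).tolist())
print(to(438,107.5,157,45))
```

```text
[439.1  59.  157. ] 46.22593889276766 [0.9195, 0.3925, 0.006, -0.0203] [0.102, 0.067, -0.525, 0.979, 0.042, 2.437]
shift tx 34.3 ty -34.3 tz 0.0 roll 1.2
```

```bash
python3 - <<'E'
s=open('w.py').read()
a=s.index('def to('); b=s.index("if __name__")
s=s[:a]+'''from scipy.spatial.transform import Rotation as Ro
def to(x,y,z,yaw):
    p,w,o=pose(); r=(w-yaw+90)%180-90
    R=Ro.from_quat(o['ee_rot'])*Ro.from_euler('z',r,degrees=True)
    p=np.mean([p]+[robot.get_obs()['position']],0)
    return 'roll %.1f then shift %s; per mm up: %s'%(r,np.round(R.inv().apply(np.array([x,y,z])-p),1).tolist(),np.round(R.inv().apply([0,0,1.]),3).tolist())
'''+s[b:]
open('w.py','w').write(s)
E
python3 -c "
from w import *
print(to(438,107.5,157,90)); print(to(438,107.5,30,90))"
```

```text
roll -43.8 then shift [48.4, -1.1, 2.1]; per mm up: [0.042, -0.005, -0.999]
roll -43.8 then shift [43.1, -0.4, 129.0]; per mm up: [0.042, -0.005, -0.999]
```

{"name": "step_arm", "arguments": {
  "motion": [
    [0, 0, 0, -8, -1],
    [0, 0, 0, -8, -1],
    [0, 0, 0, -8, -1],
    [0, 0, 0, -8, -1],
    [0, 0, 0, -8, -1]
  ]
}}

```text
time_s: 13.05
position: [439.1, 59.0, 157.0]
ee_rot: [0.73, 0.683, 0.013, -0.017]
wrist_force: [0.3, -0.8, 0.8]
gripper_width: 1.003
grip_force: 0.0
```

{"name": "step_arm", "arguments": {
  "motion": [
    [0, 0, 0, -3.8, -1],
    [24, 0, 0, 0, -1],
    [24, -1, 0, 0, -1],
    [0, 0, 0, 0, -1]
  ]
}}

```text
time_s: 13.45
position: [438.5, 108.9, 159.2]
ee_rot: [0.708, 0.706, 0.014, -0.017]
wrist_force: [0.6, -0.4, 0.9]
gripper_width: 1.0
grip_force: 0.0
```

```bash
cat > m.py <<'E'
import sys
from w import *
def dark(s,c,h=35):  # centre of bright rim via Hough-free: ellipse fit to contour near c
    pass
s=snap('wrist',sys.argv[1]); p,w,o=pose(); print(p,'yaw %.1f t %.1f w %.2f'%(w,o['time_s'],o['gripper_width']))
for t in sys.argv[2:]:
    for r in robot.place_of('wrist',t)[:3]: print(t,np.array(r['point']),round(r['confidence'],2),at_z(s,r['point'],0))
    for r in robot.search_frame('wrist',t)[:3]: print('  box',np.array(r['bbox']),round(r['confidence'],2))
E
python3 m.py w6.png tall_piston
python3 -c "
from w import *
s=snap('wrist')
for z in(0,62): print(z,proj(s,(438,107.5,z)))"
```

```text
[438.2 107.9 159.1] yaw 89.8 t 13.5 w 1.00
tall_piston [285.4 202. ] 0.73 [440.4 105.7   0. ]
  box [261.  187.7 308.  243.3] 0.58
0 (np.float64(283.5406399408727), np.float64(198.16899939028033))
62 (np.float64(283.3419411899386), np.float64(215.5421272213662))
```

View pics/w6.png

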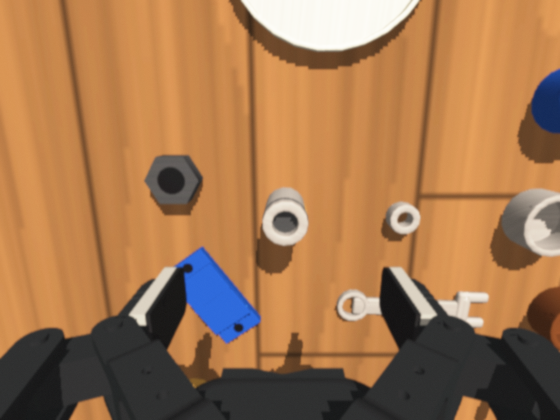

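The tall piston's rim is centred at (286,221), its base is near (285,202), and the nut at (174,180) is clear of the fingers.

```bash
python3 -c "
from w import *
s=snap('wrist')
print(at_z(s,(286,221),62)); print(to(440,105,25,90))"
```

```text
[440.  103.1  62. ]
roll -0.3 then shift [-7.6, 2.8, 133.8]; per mm up: [0.042, -0.005, -0.999]
```

{"name": "step_arm", "arguments": {
  "motion": [
    [-3, 2.5, 20, 0, -1],
    [-1.4, 0, 35, 0, -1],
    [-1.4, 0, 35, 0, -1],
    [-1.3, 0, 30, 0, -1],
    [-1, 0, 13, 0, -1]
  ]
}}

```text
time_s: 14.2
position: [437.6, 104.1, 23.3]
ee_rot: [0.709, 0.705, 0.012, -0.018]
wrist_force: [0.3, 0.4, 0.4]
gripper_width: 1.004
grip_force: 0.0
```

{"name": "step_arm", "arguments": {
  "motion": [
    [0, 0, 0, 0, -1],
    [0, 0, 0, 0, 1],
    [0, 0, 0, 0, 1],
    [0, 0, 0, 0, 1],
    [0, 0, 0, 0, 1]
  ]
}}

```text
time_s: 14.7
position: [440.6, 105.5, 27.1]
ee_rot: [0.708, 0.706, 0.014, -0.016]
wrist_force: [-1.6, -0.3, 5.0]
gripper_width: 0.411
grip_force: 59.1
```

{"name": "step_arm", "arguments": {
  "motion": [
    [0, 0, 0, 0, 1],
    [0, 0, 0, 0, 1],
    [0.4, 0, -10, 0, 1],
    [1.7, 0, -40, 0, 1],
    [1.7, 0, -40, 0, 1]
  ]
}}

```text
time_s: 15.2
position: [438.6, 105.1, 116.8]
ee_rot: [0.708, 0.706, 0.012, -0.018]
wrist_force: [1.7, 0.6, -2.4]
gripper_width: 0.413
grip_force: 60.9
```

```bash
python3 -c "
from w import *
p,w,o=pose(); print(p,w,o['gripper_width'],o['ee_rot'])
print(to(432,-313,115,90))"
```

```text
[438.6 105.1 116.8] 89.80343570316793 0.4132805770307083 [ 0.7  0.7  0.  -0. ]
roll -0.2 then shift [-417.8, -6.6, -15.6]; per mm up: [0.042, -0.008, -0.999]
```

{"name": "step_arm", "arguments": {
  "motion": [
    [-41.8, -0.7, -1.6, 0, 1],
    [-41.8, -0.7, -1.6, 0, 1],
    [-41.8, -0.7, -1.6, 0, 1],
    [-41.8, -0.7, -1.6, 0, 1],
    [-41.8, -0.7, -1.6, 0, 1]
  ]
}}

```text
time_s: 15.7
position: [435.5, -105.3, 115.9]
ee_rot: [0.708, 0.706, 0.013, -0.017]
wrist_force: [1.1, 0.1, -2.9]
gripper_width: 0.41
grip_force: 60.9
```

{"name": "step_arm", "arguments": {
  "motion": [
    [-41.8, -0.7, -1.6, 0, 1],
    [-41.8, -0.7, -1.6, 0, 1],
    [-41.8, -0.7, -1.6, 0, 1],
    [-41.8, -0.7, -1.6, 0, 1],
    [-41.8, -0.7, -1.6, 0, 1]
  ]
}}

```text
time_s: 16.2
position: [431.2, -314.5, 114.9]
ee_rot: [0.708, 0.706, 0.013, -0.017]
wrist_force: [1.3, -0.3, -3.1]
gripper_width: 0.407
grip_force: 60.9
```

{"name": "step_arm", "arguments": {
  "motion": [
    [0, 0, 0, 0, 1]
  ]
}}

```text
time_s: 16.3
position: [432.0, -318.0, 115.0]
ee_rot: [0.71, 0.704, 0.013, -0.015]
wrist_force: [-0.1, 1.7, -2.8]
gripper_width: 0.409
grip_force: 61.0
```

```bash
python3 m.py w7.png tray tall_piston backing_plate; python3 -c "
from w import *
print(to(432,-313,31,90))"
```

```text
[ 431.5 -315.2  114.7] yaw 89.6 t 16.4 w 0.41
tray [357.1 203.6] 0.77 [ 492.  -313.1    0. ]
  box [214.5 114.5 509.4 276.1] 0.83
tall_piston [282.8 252.6] 0.91 [ 431.4 -355.3    0. ]
  box [236.5 221.9 329.4 355.3] 0.86
backing_plate [410.1 198.1] 0.84 [ 534.6 -308.8    0. ]
  box [345.4 169.5 479.2 232.2] 0.77
roll -0.1 then shift [-4.9, 0.7, 83.3]; per mm up: [0.043, -0.005, -0.999]
```

View pics/w7.png

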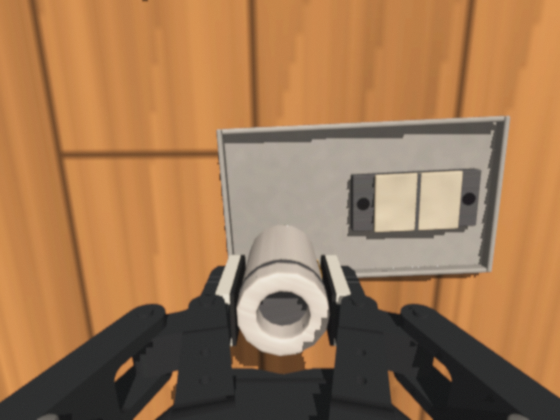

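The plate lies flat in the tray at (415,201), and the piston is held above the clear half of it.

{"name": "step_arm", "arguments": {
  "motion": [
    [-1.7, 0.7, 30, 0, 1],
    [-1.3, 0, 30, 0, 1],
    [-0.7, 0, 15, 0, 1],
    [-0.2, 0, 5, 0, 1],
    [0, 0, 0, 0, 1]
  ]
}}

```text
time_s: 17.15
position: [431.8, -312.5, 33.9]
ee_rot: [0.708, 0.706, 0.013, -0.017]
wrist_force: [-0.0, -0.1, -2.7]
gripper_width: 0.409
grip_force: 60.9
```

{"name": "step_arm", "arguments": {
  "motion": [
    [0, 0, 1.5, 0, 1],
    [0, 0, 1, 0, 1],
    [0, 0, 0, 0, 1]
  ]
}}

```text
time_s: 17.45
position: [432.5, -313.7, 32.5]
ee_rot: [0.708, 0.706, 0.013, -0.016]
wrist_force: [0.1, 0.0, -2.1]
gripper_width: 0.411
grip_force: 61.0
```

{"name": "step_arm", "arguments": {
  "motion": [
    [0, 0, 1, 0, 1],
    [0, 0, 1, 0, 1],
    [0, 0, 0, 0, 1]
  ]
}}

```text
time_s: 17.75
position: [432.4, -313.7, 31.1]
ee_rot: [0.708, 0.706, 0.013, -0.016]
wrist_force: [-3.6, 1.3, 7.7]
gripper_width: 0.409
grip_force: 62.1
```

{"name": "step_arm", "arguments": {
  "motion": [
    [0, 0, 0, 0, -0.3],
    [0, 0, 0, 0, -0.3],
    [0, 0, 0, 0, -0.6],
    [1, 0, -25, 0, -0.6],
    [1.5, 0, -35, 0, -1]
  ]
}}

```text
time_s: 18.25
position: [430.7, -312.1, 88.5]
ee_rot: [0.708, 0.706, 0.013, -0.019]
wrist_force: [-0.3, -1.4, 1.0]
gripper_width: 0.949
grip_force: 0.0
```

{"name": "step_arm", "arguments": {
  "motion": [
    [1.7, 0, -40, 0, -1],
    [1.5, 0, -30, 0, -1],
    [0, 0, 0, 0, -1]
  ]
}}

```text
time_s: 18.55
position: [435.2, -315.0, 164.4]
ee_rot: [0.708, 0.706, 0.014, -0.013]
wrist_force: [0.6, -0.9, -0.3]
gripper_width: 1.004
grip_force: 0.0
```

```bash
python3 m.py w8.png tall_piston; python3 -c "
from w import *
print(to(444,-105,160,90))"
```

```text
[ 434.2 -314.2  162. ] yaw 89.8 t 18.6 w 1.00
tall_piston [278.8 196.4] 0.96 [ 431.8 -314.6    0. ]
  box [255.  181.6 302.5 237.5] 0.78
roll -0.2 then shift [207.7, 11.7, 8.0]; per mm up: [0.043, -0.005, -0.999]
```

{"name": "step_arm", "arguments": {
  "motion": [
    [41.5, 2.3, 1.6, 0, -1],
    [41.5, 2.3, 1.6, 0, -1],
    [41.5, 2.3, 1.6, 0, -1],
    [41.5, 2.3, 1.6, 0, -1],
    [41.5, 2.3, 1.6, 0, -1]
  ]
}}

```text
time_s: 19.2
position: [443.4, -103.6, 158.8]
ee_rot: [0.708, 0.706, 0.012, -0.018]
wrist_force: [0.0, 1.0, 0.7]
gripper_width: 1.005
grip_force: 0.0
```

{"name": "step_arm", "arguments": {
  "motion": [
    [0, 0, 0, 0, -1]
  ]
}}

```text
time_s: 19.3
position: [443.2, -101.2, 158.8]
ee_rot: [0.706, 0.708, 0.013, -0.019]
wrist_force: [0.2, -0.7, 0.4]
gripper_width: 1.001
grip_force: 0.0
```

```bash
python3 m.py w9.png long_sleeve; python3 -c "
from w import *
s=snap('wrist')
for P in((445,-105,0),(445,-105,50)): print(proj(s,P))"
```

```text
[ 443.6 -103.2  159. ] yaw 90.0 t 19.4 w 1.00
long_sleeve [281.6 206.2] 0.82 [ 441. -108.    0.]
  box [261.9 193.1 295.7 239.6] 0.74
(np.float64(284.69988486802896), np.float64(198.2021433460172))
(np.float64(284.6520970340596), np.float64(211.53986936077118))
```

View pics/w9.png

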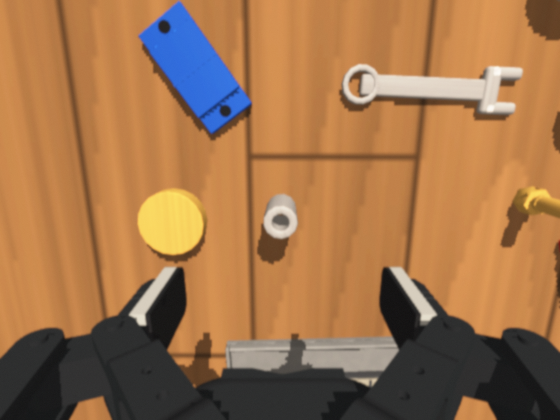

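The long sleeve's rim is centred at (281,222) with its base near (281,206). The yellow disc's edge at col 205 is close to the left finger, so I'll open only part-way.

```bash
python3 -c "
from w import *
s=snap('wrist')
print(at_z(s,(281,221),50),at_z(s,(205,220),15)); print(to(441,-109,24,90))"
```

```text
[ 442.3 -113.5   50. ] [ 372.1 -122.7   15. ]
roll -0.3 then shift [-8.5, -2.7, 135.7]; per mm up: [0.042, -0.006, -0.999]
```

{"name": "step_arm", "arguments": {
  "motion": [
    [-4, -2, 20, 0, -0.2],
    [-1.5, 0, 35, 0, -0.2],
    [-1.5, 0, 35, 0, -0.2],
    [-1.5, 0, 35, 0, -0.2],
    [-1, 0, 15, 0, -0.2]
  ]
}}

```text
time_s: 20.05
position: [439.6, -109.7, 17.2]
ee_rot: [0.709, 0.705, 0.012, -0.019]
wrist_force: [-0.7, -0.2, -0.2]
gripper_width: 0.598
grip_force: 0.0
```

{"name": "step_arm", "arguments": {
  "motion": [
    [0, 0, 0, 0, -0.2],
    [0, 0, 0, 0, 1],
    [0, 0, 0, 0, 1],
    [0, 0, 0, 0, 1],
    [0, 0, 0, 0, 1]
  ]
}}

```text
time_s: 20.55
position: [443.2, -109.6, 21.3]
ee_rot: [0.708, 0.706, 0.014, -0.016]
wrist_force: [-0.4, -0.7, 4.7]
gripper_width: 0.302
grip_force: 59.4
```

{"name": "step_arm", "arguments": {
  "motion": [
    [0, 0, 0, 0, 1],
    [0.5, 0, -12, 0, 1],
    [1.7, 0, -40, 0, 1],
    [1.7, 0, -40, 0, 1],
    [0, 0, 0, 0, 1]
  ]
}}

```text
time_s: 21.05
position: [446.2, -109.7, 117.7]
ee_rot: [0.708, 0.706, 0.015, -0.013]
wrist_force: [1.4, -0.9, -1.4]
gripper_width: 0.308
grip_force: 59.7
```

```bash
python3 -c "
from w import *
p,w,o=pose(); print(p,w,o['gripper_width'],o['wrist_force'])
print(to(471,275,112,90))"
```

```text
[ 446.2 -109.7  117.7] 89.82606189760203 0.307869000340302 [ 1.4 -0.9 -1.4]
roll -0.2 then shift [384.2, 24.7, 21.4]; per mm up: [0.041, 0.003, -0.999]
```

{"name": "step_arm", "arguments": {
  "motion": [
    [38.4, 2.4, 2, 0, 1],
    [38.4, 2.4, 2, 0, 1],
    [38.4, 2.4, 2, 0, 1],
    [38.4, 2.4, 2, 0, 1],
    [38.4, 2.4, 2, 0, 1]
  ]
}}

```text
time_s: 21.55
position: [454.3, 84.7, 110.1]
ee_rot: [0.708, 0.706, 0.013, -0.017]
wrist_force: [1.2, 0.4, -1.8]
gripper_width: 0.302
grip_force: 59.5
```

{"name": "step_arm", "arguments": {
  "motion": [
    [38.4, 2.4, 2, 0, 1],
    [38.4, 2.4, 2, 0, 1],
    [38.4, 2.4, 2, 0, 1],
    [38.4, 2.4, 2, 0, 1],
    [38.4, 2.4, 2, 0, 1]
  ]
}}

```text
time_s: 22.05
position: [466.9, 276.8, 107.9]
ee_rot: [0.708, 0.706, 0.013, -0.017]
wrist_force: [0.3, -0.8, -2.2]
gripper_width: 0.299
grip_force: 59.5
```

{"name": "step_arm", "arguments": {
  "motion": [
    [0, 0, 0, 0, 1]
  ]
}}

```text
time_s: 22.15
position: [467.7, 279.7, 108.2]
ee_rot: [0.706, 0.707, 0.014, -0.018]
wrist_force: [-0.7, -0.2, -2.0]
gripper_width: 0.302
grip_force: 59.5
```

```bash
python3 m.py w10.png pan long_sleeve; python3 -c "
from w import *
s=snap('wrist')
import math
print(to(471,275,26,90))
P=np.array([proj(s,(472+86*math.cos(a),319+86*math.sin(a),14)) for a in np.linspace(0,6.28,13)]).round().astype(int); im=s['img'][:,:,::-1].copy(); cv2.polylines(im,[P],True,(0,0,255)); cv2.imwrite('pics/w10b.png',im)"
```

```text
[467.1 277.2 107.9] yaw 90.0 t 22.2 w 0.30
pan [297.6 162.3] 0.82 [478.6 319.8   0. ]
  box [179.4  35.4 414.3 262.6] 0.88
long_sleeve [282.7 252.6] 0.82 [467.4 245.8   0. ]
  box [249.9 228.2 316.2 330.7] 0.82
roll -0.3 then shift [-2.6, 4.0, 82.3]; per mm up: [0.042, -0.006, -0.999]
```

View pics/w10b.png

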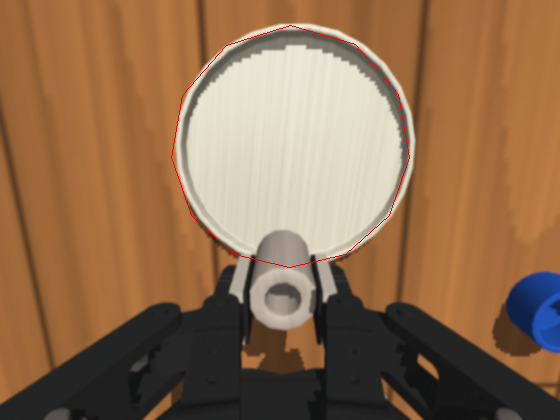

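The pan rim spans cols 177–414 and rows 25–265, which puts its centre about 3 mm further in x, at (475,319). The sleeve is held over the near part.

{"name": "step_arm", "arguments": {
  "motion": [
    [-1, 4, 25, 0, 1],
    [-1, 4, 25, 0, 1],
    [-0.5, 0, 20, 0, 1],
    [-0.2, 0, 7, 0, 1],
    [0, 0, 0, 0, 1]
  ]
}}

```text
time_s: 22.95
position: [474.6, 274.7, 30.6]
ee_rot: [0.709, 0.705, 0.012, -0.017]
wrist_force: [-0.2, 0.4, -1.5]
gripper_width: 0.301
grip_force: 59.6
```

{"name": "step_arm", "arguments": {
  "motion": [
    [0, 0, 2, 0, 1],
    [0, 0, 1, 0, 1],
    [0, 0, 0, 0, 1]
  ]
}}

```text
time_s: 23.25
position: [476.0, 276.4, 29.2]
ee_rot: [0.708, 0.706, 0.014, -0.017]
wrist_force: [-0.2, -0.3, -1.5]
gripper_width: 0.301
grip_force: 59.6
```

{"name": "step_arm", "arguments": {
  "motion": [
    [0, 0, 1.5, 0, 1],
    [0, 0, 1, 0, 1],
    [0, 0, 0, 0, 1]
  ]
}}

```text
time_s: 23.55
position: [475.4, 276.2, 25.9]
ee_rot: [0.708, 0.706, 0.013, -0.017]
wrist_force: [0.1, 0.6, -2.4]
gripper_width: 0.297
grip_force: 59.6
```

{"name": "step_arm", "arguments": {
  "motion": [
    [0, 0, 1, 0, 1],
    [0, 0, 0, 0, 1]
  ]
}}

```text
time_s: 23.75
position: [475.5, 276.3, 25.4]
ee_rot: [0.708, 0.706, 0.013, -0.017]
wrist_force: [-1.6, -0.8, 3.2]
gripper_width: 0.299
grip_force: 60.3
```

{"name": "step_arm", "arguments": {
  "motion": [
    [0, 0, 0, 0, -0.2],
    [0, 0, 0, 0, -0.2],
    [0, 0, 0, 0, -0.2],
    [1, 0, -25, 0, -0.2],
    [1.7, 0, -40, 0, -1]
  ]
}}

```text
time_s: 24.25
position: [473.5, 274.9, 88.2]
ee_rot: [0.708, 0.706, 0.01, -0.018]
wrist_force: [0.6, 0.4, 0.5]
gripper_width: 0.748
grip_force: 0.0
```

{"name": "step_arm", "arguments": {
  "motion": [
    [1.7, 0, -40, 0, -1],
    [1.2, 0, -30, 0, -1],
    [0, 0, 0, 0, -1]
  ]
}}

```text
time_s: 24.55
position: [479.1, 277.7, 164.9]
ee_rot: [0.708, 0.706, 0.017, -0.016]
wrist_force: [0.8, 0.5, 0.6]
gripper_width: 1.003
grip_force: 0.0
```

```bash
python3 m.py w11.png pan long_sleeve; python3 -c "
from w import *
print(to(674,87,160,90))"
```

```text
[477.9 277.1 162.4] yaw 89.8 t 24.6 w 1.00
pan [278.7 156.7] 0.68 [475.9 317.2   0. ]
  box [184.6  48.4 375.4 244.5] 0.78
long_sleeve [278.  199.6] 0.68 [475.  276.3   0. ]
  box [260.  186.9 294.7 229.8] 0.69
roll -0.2 then shift [-188.3, 198.8, -10.7]; per mm up: [0.041, -0.007, -0.999]
```

{"name": "step_arm", "arguments": {
  "motion": [
    [-26.9, 28.4, -1.5, 0, -1],
    [-26.9, 28.4, -1.5, 0, -1],
    [-26.9, 28.4, -1.5, 0, -1],
    [-26.9, 28.4, -1.5, 0, -1],
    [-26.9, 28.4, -1.5, 0, -1]
  ]
}}

```text
time_s: 25.3
position: [617.7, 139.6, 159.3]
ee_rot: [0.708, 0.706, 0.012, -0.018]
wrist_force: [0.2, 0.7, -0.4]
gripper_width: 1.002
grip_force: 0.0
```

{"name": "step_arm", "arguments": {
  "motion": [
    [-26.9, 28.4, -1.5, 0, -1],
    [-26.9, 28.4, -1.5, 0, -1],
    [0, 0, 0, 0, -1]
  ]
}}

```text
time_s: 25.6
position: [676.4, 83.0, 159.1]
ee_rot: [0.71, 0.704, 0.012, -0.017]
wrist_force: [-0.4, 0.1, 0.0]
gripper_width: 1.0
grip_force: 0.0
```

```bash
python3 m.py w12.png wide_piston; python3 -c "
from w import *
print(to(674,87,160,90))"
```

```text
[674.7  84.9 159.1] yaw 89.6 t 25.6 w 1.00
wide_piston [323.  286.4] 0.79 [715.8  -8.4   0. ]
wide_piston [289.6  66.4] 0.65 [682.1 198.9   0. ]
wide_piston [281.  192.4] 0.59 [673.9  88.9   0. ]
  box [252.9  19.8 326.1 103.9] 0.86
  box [245.3 159.7 313.8 228.2] 0.84
  box [292.9 265.3 358.3 330.5] 0.81
roll -0.2 then shift [0.1, 0.9, -0.2]; per mm up: [0.042, -0.008, -0.999]
```

View pics/w12.png

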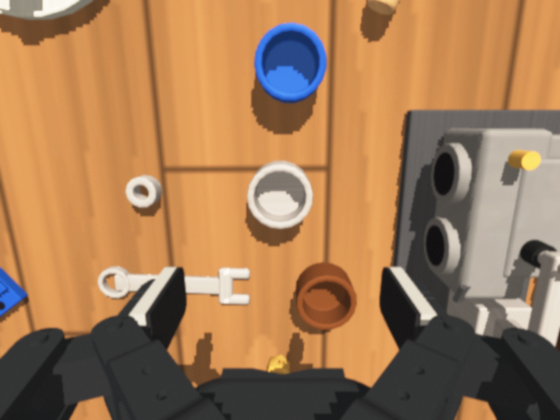

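The wide piston's rim is centred at (280,194). The vise base starts at col 405, clear of the fingers, and the brown cup is at (325,297).

```bash
python3 -c "
from w import *
s=snap('wrist')
print(at_z(s,(280,194),32),at_z(s,(405,194),15)); print(to(673.5,88.5,5,90))"
```

```text
[669.9  97.8  32. ] [781.6  94.3  15. ]
roll -0.2 then shift [-5.5, 1.7, 155.2]; per mm up: [0.042, -0.008, -0.999]
```

```bash
python3 -c "
from w import *
s=snap('wrist'); t=snap('top')
im=s['img'].astype(int); g=im[145:240,235:325]; sat=g.max(2)-g.min(2); 
m=((sat<45)&(g.max(2)>60)).astype(np.uint8); cs=max(cv2.findContours(m,0,1)[0],key=cv2.contourArea); print(cv2.boundingRect(cs),cv2.fitEllipse(cs))
print('row profile col281', [(r,int(im[r,281].mean()),int(np.ptp(im[r,281]))) for r in range(150,236,3)])
print('col profile row195', [(c,int(im[195,c].mean()),int(np.ptp(im[195,c]))) for c in range(238,322,3)])
for P in((673.5,88.5),(672,96)): print([np.round(proj(s,(*P,z)),1) for z in (0,32)],[np.round(proj(s,(P[0],P[1]+d,32)),1) for d in(28,-28)],np.round(proj(s,(P[0],P[1]+28,0)),1))
b=cv2.imread('pics/top0.png').astype(int); g=b[138:175,225:265]; m=((g.max(2)-g.min(2))<30).astype(np.uint8)
cs=max(cv2.findContours(m,0,1)[0],key=cv2.contourArea); e=cv2.boundingRect(cs); print(e); c=(225+e[0]+e[2]/2-.5,138+e[1]+e[3]/2-.5); print(c,at_z(t,c,32),at_z(t,c,0))
"
```

```text
(17, 22, 64, 66) ((48.716278076171875, 54.74260330200195), (62.501731872558594, 65.95087432861328), 7.44870662689209)
row profile col281 [(150, 158, 136), (153, 158, 136), (156, 157, 137), (159, 158, 137), (162, 158, 136), (165, 174, 93), (168, 201, 28), (171, 235, 15), (174, 220, 23), (177, 134, 20), (180, 117, 17), (183, 116, 16), (186, 115, 16), (189, 118, 17), (192, 116, 17), (195, 144, 21), (198, 224, 23), (201, 226, 21), (204, 224, 22), (207, 226, 21), (210, 228, 20), (213, 227, 20), (216, 228, 19), (219, 218, 24), (222, 207, 27), (225, 207, 28), (228, 234, 16), (231, 198, 31), (234, 83, 65)]
col profile row195 [(238, 157, 136), (241, 153, 136), (244, 152, 131), (247, 152, 132), (250, 154, 133), (253, 204, 40), (256, 223, 23), (259, 151, 22), (262, 117, 17), (265, 119, 17), (268, 127, 18), (271, 144, 21), (274, 144, 22), (277, 144, 21), (280, 143, 21), (283, 144, 22), (286, 144, 22), (289, 138, 21), (292, 120, 17), (295, 120, 17), (298, 120, 17), (301, 121, 17), (304, 121, 18), (307, 111, 17), (310, 206, 28), (313, 229, 20), (316, 175, 84), (319, 151, 132)]
[array([284.4, 197.3]), array([284.4, 205.2])] [array([284.4, 172.5]), array([284.4, 236.3])] [284.4 167.8]
[array([282.9, 189.5]), array([282.6, 196.6])] [array([282.6, 163.5]), array([282.6, 228.1])] [282.8 159.6]
(6, 5, 27, 27)
(244.0, 156.0) [669.5  91.1  32. ] [679.5  94.8   0. ]
```

{"name": "step_arm", "arguments": {
  "motion": [
    [0, 1.2, 30, 0, -1],
    [-0.3, 0, 35, 0, -1],
    [-0.8, 0, 35, 0, -1],
    [-0.8, 0, 35, 0, -1],
    [-0.6, 0, 15, 0, -1]
  ]
}}

```text
time_s: 26.4
position: [671.5, 91.5, 8.3]
ee_rot: [0.708, 0.706, 0.011, -0.018]
wrist_force: [-0.8, -0.1, -0.4]
gripper_width: 1.003
grip_force: 0.0
```

{"name": "step_arm", "arguments": {
  "motion": [
    [0, 0, 4, 0, -1],
    [0, 0, 0, 0, -1],
    [0, 0, 0, 0, 1],
    [0, 0, 0, 0, 1],
    [0, 0, 0, 0, 1]
  ]
}}

```text
time_s: 26.9
position: [675.9, 91.1, 10.2]
ee_rot: [0.708, 0.706, 0.014, -0.016]
wrist_force: [-3.8, -0.7, 9.5]
gripper_width: 0.643
grip_force: 62.3
```

{"name": "step_arm", "arguments": {
  "motion": [
    [0, 0, 0, 0, 1],
    [0, 0, 0, 0, 1]
  ]
}}

```text
time_s: 27.1
position: [675.9, 91.1, 10.3]
ee_rot: [0.708, 0.706, 0.014, -0.016]
wrist_force: [-2.2, -0.1, 7.9]
gripper_width: 0.638
grip_force: 62.3
```

{"name": "step_arm", "arguments": {
  "motion": [
    [0.4, 0, -10, 0, 1],
    [1.2, 0, -30, 0, 1],
    [1.7, 0, -40, 0, 1],
    [1, 0, -25, 0, 1],
    [0, 0, 0, 0, 1]
  ]
}}

```text
time_s: 27.6
position: [678.8, 91.0, 118.4]
ee_rot: [0.708, 0.706, 0.017, -0.014]
wrist_force: [1.1, -0.4, -2.0]
gripper_width: 0.636
grip_force: 64.2
```

```bash
python3 -c "
from w import *
s=snap('wrist'); p,w,o=pose(); print(p,w,o['gripper_width'],o['wrist_force'])
print(to(475.5,345,115,90)); print(robot.search_frame('wrist','wide_piston')[:3])"
```

```text
[677.2  90.8 115.5] 89.80069267831227 0.641734658806231 [ 0.5  0.3 -3. ]
roll -0.2 then shift [253.9, -201.7, 11.4]; per mm up: [0.043, 0.0, -0.999]
[{'bbox': [242.8, 16.2, 329.9, 112.8], 'confidence': 0.95}, {'bbox': [217.5, 208.6, 351.9, 348.0], 'confidence': 0.92}, {'bbox': [296.1, 314.9, 357.4, 368.1], 'confidence': 0.9}]
```

{"name": "step_arm", "arguments": {
  "motion": [
    [31.7, -25.2, 1.3, 0, 1],
    [31.7, -25.2, 1.3, 0, 1],
    [31.7, -25.2, 1.3, 0, 1],
    [31.7, -25.2, 1.3, 0, 1],
    [31.7, -25.2, 1.3, 0, 1]
  ]
}}

```text
time_s: 28.2
position: [547.1, 250.1, 111.2]
ee_rot: [0.708, 0.706, 0.011, -0.017]
wrist_force: [0.4, 0.7, -2.4]
gripper_width: 0.639
grip_force: 64.2
```

{"name": "step_arm", "arguments": {
  "motion": [
    [31.7, -25.2, 1.3, 0, 1],
    [31.7, -25.2, 1.3, 0, 1],
    [31.7, -25.2, 1.3, 0, 1],
    [0, 0, 0, 0, 1]
  ]
}}

```text
time_s: 28.6
position: [470.0, 347.7, 112.0]
ee_rot: [0.706, 0.708, 0.011, -0.018]
wrist_force: [1.0, 1.0, -2.1]
gripper_width: 0.636
grip_force: 64.3
```

```bash
python3 m.py w13.png pan; python3 -c "
from w import *
print(to(475.5,345,20,90))"
```

```text
[471.7 346.  112.1] yaw 90.0 t 28.6 w 0.64
  box [185.3 136.4 400.1 339. ] 0.9
roll -0.2 then shift [-3.2, 2.4, 92.5]; per mm up: [0.04, -0.007, -0.999]
```

{"name": "step_arm", "arguments": {
  "motion": [
    [-1, 2, 30, 0, 1],
    [-1, 1, 30, 0, 1],
    [-1, 0, 24, 0, 1],
    [-0.2, 0, 6, 0, 1],
    [0, 0, 0, 0, 1]
  ]
}}

```text
time_s: 29.25
position: [476.7, 344.1, 22.7]
ee_rot: [0.709, 0.705, 0.012, -0.017]
wrist_force: [0.1, -0.8, -1.6]
gripper_width: 0.637
grip_force: 64.3
```

{"name": "step_arm", "arguments": {
  "motion": [
    [0, 0, 2, 0, 1],
    [0, 0, 0, 0, 1],
    [0, 0, 0, 0, 1]
  ]
}}

```text
time_s: 29.55
position: [477.9, 346.4, 23.1]
ee_rot: [0.708, 0.706, 0.014, -0.017]
wrist_force: [0.1, -0.2, -2.4]
gripper_width: 0.639
grip_force: 64.4
```

{"name": "step_arm", "arguments": {
  "motion": [
    [0, 0, 2, 0, 1],
    [0, 0, 0, 0, 1],
    [0, 0, 0, 0, 1]
  ]
}}

```text
time_s: 29.85
position: [477.0, 346.1, 20.1]
ee_rot: [0.708, 0.706, 0.013, -0.017]
wrist_force: [-0.4, -0.4, -2.8]
gripper_width: 0.637
grip_force: 64.4
```

{"name": "step_arm", "arguments": {
  "motion": [
    [-0.1, 0, 2, 0, 1],
    [0, 0, 1, 0, 1],
    [0, 0, 0, 0, 1]
  ]
}}

```text
time_s: 30.15
position: [476.8, 345.9, 16.7]
ee_rot: [0.708, 0.706, 0.013, -0.017]
wrist_force: [-0.3, 0.7, -2.1]
gripper_width: 0.638
grip_force: 64.4
```

{"name": "step_arm", "arguments": {
  "motion": [
    [0, 0, 1, 0, 1],
    [0, 0, 0.5, 0, 1],
    [0, 0, 0, 0, 1]
  ]
}}

```text
time_s: 30.45
position: [476.9, 346.0, 15.4]
ee_rot: [0.708, 0.706, 0.013, -0.017]
wrist_force: [0.2, 0.4, -2.2]
gripper_width: 0.642
grip_force: 64.4
```

{"name": "step_arm", "arguments": {
  "motion": [
    [0, 0, 1, 0, 1],
    [0, 0, 0.5, 0, 1],
    [0, 0, 0, 0, 1]
  ]
}}

```text
time_s: 30.75
position: [477.1, 346.2, 14.3]
ee_rot: [0.708, 0.706, 0.013, -0.017]
wrist_force: [-1.9, -1.0, 2.5]
gripper_width: 0.643
grip_force: 64.7
```

{"name": "step_arm", "arguments": {
  "motion": [
    [0, 0, 1, 0, 1],
    [0, 0, 0, 0, 1]
  ]
}}

```text
time_s: 30.95
position: [477.1, 346.2, 14.2]
ee_rot: [0.708, 0.706, 0.013, -0.017]
wrist_force: [-3.7, -3.4, 10.6]
gripper_width: 0.638
grip_force: 65.6
```

{"name": "step_arm", "arguments": {
  "motion": [
    [0, 0, 0, 0, -0.75],
    [0, 0, 0, 0, -0.75],
    [0, 0, 0, 0, -0.75],
    [0.8, 0, -20, 0, -0.75],
    [1.7, 0, -40, 0, -1]
  ]
}}

```text
time_s: 31.45
position: [474.8, 344.4, 70.3]
ee_rot: [0.708, 0.706, 0.01, -0.017]
wrist_force: [1.0, -0.5, -0.1]
gripper_width: 0.999
grip_force: 0.0
```

{"name": "step_arm", "arguments": {
  "motion": [
    [1.7, 0, -40, 0, -1],
    [1.7, 0, -40, 0, -1],
    [0, 0, 0, 0, -1]
  ]
}}

```text
time_s: 31.75
position: [481.1, 348.5, 159.2]
ee_rot: [0.708, 0.706, 0.018, -0.016]
wrist_force: [0.8, 0.4, -1.5]
gripper_width: 1.0
grip_force: 0.0
```

```bash
python3 m.py w14.png wide_piston long_sleeve pan; python3 -c "
from w import *
s=snap('wrist','w14b.png')
im=s['img'].astype(int)
for P in ((477,346),): print([np.round(proj(s,(*P,z)),1) for z in (4,36)],np.round(proj(s,(P[0],P[1]-28,36)),1))
print(to(668,-100,160,90))"
```

```text
[479.9 347.6 156.3] yaw 89.8 t 31.8 w 1.00
wide_piston [470.8 339. ] 0.97 [680.6 197.1   0. ]
wide_piston [281.3 203.7] 0.76 [480.3 344.6   0. ]
  box [463.9 316.1 504.4 339.2] 0.92
long_sleeve [273.5 270.3] 0.64 [472.4 276.3   0. ]
  box [258.8 257.8 289.  313.1] 0.6
  box [245.6 176.5 310.8 242.2] 0.23
pan [276.6 229.2] 0.62 [475.7 319.3   0. ]
  box [186.1 137.5 369.5 313.1] 0.58
[array([284.1, 200.7]), array([283.9, 209.4])] [284.  241.7]
roll -0.2 then shift [-444.9, 191.0, -27.9]; per mm up: [0.041, -0.007, -0.999]
```

View pics/w14.png

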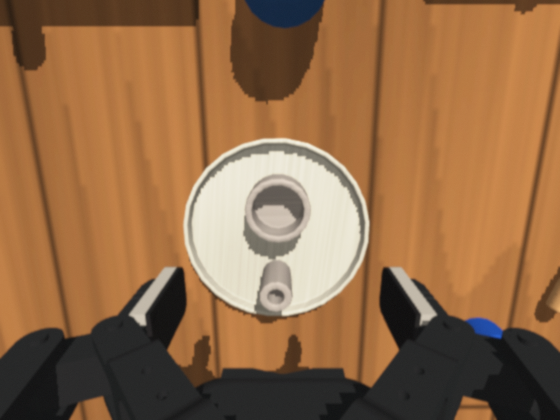

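The wide piston stands in the pan with its rim at (278,209), and the sleeve stands beside it at (276,290). Both are upright.

{"name": "step_arm", "arguments": {
  "motion": [
    [-37.1, 15.9, -2.3, 0, -1],
    [-37.1, 15.9, -2.3, 0, -1],
    [-37.1, 15.9, -2.3, 0, -1],
    [-37.1, 15.9, -2.3, 0, -1],
    [-37.1, 15.9, -2.3, 0, -1]
  ]
}}

```text
time_s: 32.65
position: [556.6, 158.5, 155.6]
ee_rot: [0.708, 0.706, 0.013, -0.017]
wrist_force: [0.5, 0.2, 0.4]
gripper_width: 0.998
grip_force: 0.0
```

{"name": "step_arm", "arguments": {
  "motion": [
    [-37.1, 15.9, -2.3, 0, -1],
    [-37.1, 15.9, -2.3, 0, -1],
    [-37.1, 15.9, -2.3, 0, -1],
    [-37.1, 15.9, -2.3, 0, -1],
    [-37.1, 15.9, -2.3, 0, -1]
  ]
}}

```text
time_s: 33.15
position: [635.5, -27.6, 158.7]
ee_rot: [0.708, 0.706, 0.013, -0.017]
wrist_force: [-0.2, 0.9, 0.0]
gripper_width: 1.004
grip_force: 0.0
```

{"name": "step_arm", "arguments": {
  "motion": [
    [-37.1, 15.9, -2.3, 0, -1],
    [-37.1, 15.9, -2.3, 0, -1],
    [0, 0, 0, 0, -1],
    [0, 0, 0, 0, -1]
  ]
}}

```text
time_s: 33.55
position: [666.6, -101.2, 159.6]
ee_rot: [0.709, 0.705, 0.013, -0.018]
wrist_force: [-0.2, 0.7, -0.5]
gripper_width: 0.998
grip_force: 0.0
```

```bash
python3 m.py w15.png brass_fitting; python3 -c "
from w import *
s=snap('wrist')
im=s['img'].astype(int); m=((im[:,:,0]-im[:,:,2]>110)&(im[:,:,1]-im[:,:,2]>75)&(im[:,:,1]>0.72*im[:,:,0])).astype(np.uint8)
m[260:]=0; n,l,st,c=cv2.connectedComponentsWithStats(m); print([ (x.tolist(),k.round(1).tolist()) for x,k in zip(st[1:],c[1:]) if x[4]>40])
print([np.round(proj(s,(668,-100,z)),1) for z in(0,16,50)])
print(to(668,-100,160,90))"
```

```text
[ 666.4 -100.2  159.8] yaw 89.8 t 33.6 w 1.00
brass_fitting [286.4 195.5] 0.8 [669.1 -98.1   0. ]
  box [273.1 184.2 297.5 220.4] 0.76
[([272, 187, 29, 34, 636], [286.3, 202.6])]
[array([285.3, 199.3]), array([285.4, 203.1]), array([285.5, 212.7])]
roll -0.1 then shift [-0.9, 1.4, 0.6]; per mm up: [0.043, -0.006, -0.999]
```

{"name": "step_arm", "arguments": {
  "motion": [
    [-1.5, 2, 30, 0, -1],
    [-1.5, 0, 35, 0, -1],
    [-1.5, 0, 35, 0, -1],
    [-1.1, 0, 25, 0, -1],
    [-0.2, 0, 5, 0, -1]
  ]
}}

```text
time_s: 34.25
position: [665.3, -99.0, 27.3]
ee_rot: [0.708, 0.706, 0.011, -0.019]
wrist_force: [0.0, 1.2, -0.2]
gripper_width: 1.0
grip_force: 0.0
```

{"name": "step_arm", "arguments": {
  "motion": [
    [0, 0, 0, 0, -1],
    [0, 0, 0, 0, -1]
  ]
}}

```text
time_s: 34.45
position: [669.6, -100.4, 32.5]
ee_rot: [0.708, 0.706, 0.014, -0.016]
wrist_force: [-0.9, 0.3, 0.2]
gripper_width: 1.003
grip_force: 0.0
```

{"name": "step_arm", "arguments": {
  "motion": [
    [-0.2, 0, 4, 0, -1],
    [0, 0, 0, 0, 1],
    [0, 0, 0, 0, 1],
    [0, 0, 0, 0, 1],
    [0, 0, 0, 0, 1]
  ],
  "grip_force": 45
}}

```text
time_s: 34.95
position: [668.5, -100.8, 26.9]
ee_rot: [0.708, 0.706, 0.013, -0.017]
wrist_force: [1.3, 0.7, -0.2]
gripper_width: 0.331
grip_force: 0.0
```

{"name": "step_arm", "arguments": {
  "motion": [
    [0, 0, 0, 0, 1],
    [0, 0, 0, 0, 1],
    [0, 0, 0, 0, 1]
  ]
}}

```text
time_s: 35.25
position: [668.6, -100.8, 26.9]
ee_rot: [0.708, 0.706, 0.013, -0.017]
wrist_force: [-0.6, -0.5, 0.6]
gripper_width: 0.144
grip_force: 43.8
```

```bash
python3 -c "
from w import *
p,w,o=pose(); print(p,w,o['gripper_width'],o['grip_force'],o['wrist_force'])"
```

```text
[ 668.6 -100.8   26.9] 89.80153981702927 0.14416125479459768 43.805442452430725 [-0.6 -0.5  0.6]
```

{"name": "step_arm", "arguments": {
  "motion": [
    [0.4, 0, -10, 0, 1],
    [1.3, 0, -30, 0, 1],
    [1.7, 0, -40, 0, 1],
    [1, 0, -20, 0, 1],
    [0, 0, 0, 0, 1]
  ]
}}

```text
time_s: 35.75
position: [671.5, -101.0, 131.4]
ee_rot: [0.708, 0.706, 0.015, -0.014]
wrist_force: [0.7, 0.0, -0.0]
gripper_width: 0.148
grip_force: 43.9
```

```bash
python3 -c "
from w import *
s=snap('wrist','w16.png'); p,w,o=pose(); print(p,w,o['gripper_width'],o['grip_force'],o['wrist_force'])
print(robot.search_frame('wrist','brass_fitting')[:2])
print(to(477,346,135,90))"
```

```text
[ 670.2 -100.9  128.9] 89.80634368479004 0.14086661927157515 43.92211675643921 [-0.4  0.2 -0.1]
[{'bbox': [263.2, 229.3, 305.3, 306.4], 'confidence': 0.84}]
roll -0.2 then shift [446.6, -191.9, 11.7]; per mm up: [0.042, -0.004, -0.999]
```

{"name": "step_arm", "arguments": {
  "motion": [
    [37.2, -16, 1, 0, 1],
    [37.2, -16, 1, 0, 1],
    [37.2, -16, 1, 0, 1],
    [37.2, -16, 1, 0, 1],
    [37.2, -16, 1, 0, 1]
  ]
}}

```text
time_s: 36.35
position: [587.2, 86.8, 128.0]
ee_rot: [0.708, 0.706, 0.012, -0.018]
wrist_force: [1.1, 0.5, -0.3]
gripper_width: 0.144
grip_force: 44.0
```

{"name": "step_arm", "arguments": {
  "motion": [
    [37.2, -16, 1, 0, 1],
    [37.2, -16, 1, 0, 1],
    [37.2, -16, 1, 0, 1],
    [37.2, -16, 1, 0, 1],
    [37.2, -16, 1, 0, 1]
  ]
}}

```text
time_s: 36.85
position: [507.9, 272.7, 131.4]
ee_rot: [0.708, 0.706, 0.012, -0.017]
wrist_force: [0.7, 0.5, -1.0]
gripper_width: 0.147
grip_force: 44.0
```

{"name": "step_arm", "arguments": {
  "motion": [
    [37.2, -16, 1, 0, 1],
    [37.2, -16, 1, 0, 1],
    [0, 0, 0, 0, 1],
    [0, 0, 0, 0, 1],
    [0, 0, 0, 0, 1]
  ]
}}

```text
time_s: 37.35
position: [477.9, 345.3, 133.5]
ee_rot: [0.708, 0.706, 0.012, -0.017]
wrist_force: [0.2, 0.1, -1.4]
gripper_width: 0.148
grip_force: 44.0
```

```bash
python3 m.py w17.png wide_piston brass_fitting; python3 -c "
from w import *
s=snap('wrist')
print(to(477,346,75,90)); print([np.round(proj(s,(477,346,z)),1) for z in(4,11,36)], np.round(proj(s,(477-28,346,36)),1),np.round(proj(s,(477,374,36)),1))
im=s['img'].astype(int)
for r in (195,200,205): print(r,[(c,int(im[r,c].mean())) for c in range(236,336,3)])
print([(r,int(im[r,284].mean())) for r in range(150,235,3)])"
```

```text
[478.3 345.1 133.8] yaw 89.7 t 37.4 w 0.14
wide_piston [283.2 203.9] 0.95 [477.5 346.    0. ]
  box [465.  327.6 548.3 390.1] 0.97
  box [247.2 174.5 322.2 243.7] 0.63
brass_fitting [285.8 248.1] 0.85 [479.8 305.1   0. ]
  box [264.5 227.1 306.1 309.1] 0.6
roll -0.3 then shift [-2.3, -1.6, 59.6]; per mm up: [0.042, -0.005, -0.999]
[array([281.3, 205.3]), array([281.2, 207.2]), array([280.9, 215. ])] [244.5 215.1] [280.7 178.9]
195 [(236, 233), (239, 232), (242, 231), (245, 231), (248, 230), (251, 182), (254, 198), (257, 180), (260, 121), (263, 95), (266, 95), (269, 95), (272, 96), (275, 96), (278, 96), (281, 95), (284, 96), (287, 95), (290, 96), (293, 96), (296, 96), (299, 96), (302, 123), (305, 185), (308, 207), (311, 190), (314, 227), (317, 232), (320, 231), (323, 232), (326, 232), (329, 233), (332, 231), (335, 232)]
200 [(236, 233), (239, 231), (242, 232), (245, 230), (248, 195), (251, 196), (254, 183), (257, 107), (260, 96), (263, 97), (266, 97), (269, 96), (272, 96), (275, 95), (278, 98), (281, 96), (284, 95), (287, 95), (290, 97), (293, 97), (296, 98), (299, 98), (302, 96), (30
[... 182 characters left out ...]
(248, 189), (251, 190), (254, 115), (257, 97), (260, 99), (263, 99), (266, 102), (269, 103), (272, 102), (275, 104), (278, 103), (281, 104), (284, 103), (287, 102), (290, 100), (293, 100), (296, 100), (299, 100), (302, 100), (305, 100), (308, 117), (311, 192), (314, 202), (317, 225), (320, 231), (323, 232), (326, 232), (329, 231), (332, 232), (335, 231)]
[(150, 234), (153, 235), (156, 235), (159, 235), (162, 235), (165, 235), (168, 234), (171, 234), (174, 186), (177, 177), (180, 217), (183, 198), (186, 129), (189, 98), (192, 96), (195, 96), (198, 99), (201, 96), (204, 101), (207, 156), (210, 200), (213, 198), (216, 196), (219, 201), (222, 204), (225, 202), (228, 186), (231, 151), (234, 131)]
```

View pics/w17.png

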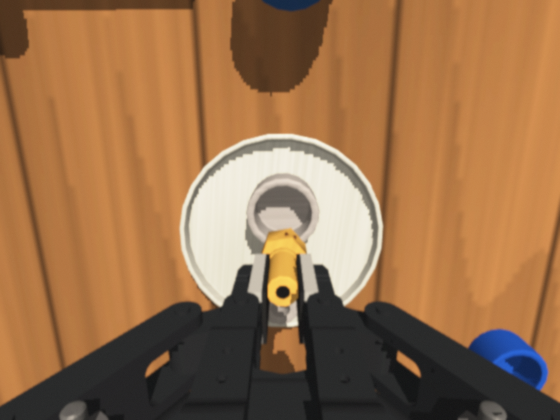

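The fitting is held at (283,265) above the piston. The cup rim's centre at about (281,213) matches (477,346). The sleeve stays clear.

{"name": "step_arm", "arguments": {
  "motion": [
    [-1, -1, 20, 0, 1],
    [-0.9, 0, 25, 0, 1],
    [-0.8, 0, 18, 0, 1],
    [0, 0, 0, 0, 1],
    [0, 0, 0, 0, 1]
  ]
}}

```text
time_s: 38.15
position: [477.2, 346.2, 71.9]
ee_rot: [0.708, 0.706, 0.013, -0.017]
wrist_force: [0.9, 0.9, -1.6]
gripper_width: 0.143
grip_force: 44.0
```

```bash
python3 -c "
from w import *
print(to(477.2,345.7,40,90)); print(pose()[0])"
```

```text
roll -0.2 then shift [-1.9, 0.2, 31.8]; per mm up: [0.042, -0.005, -0.999]
[477.2 346.2  71.9]
```

{"name": "step_arm", "arguments": {
  "motion": [
    [-0.6, 0, 10, 0, 1],
    [-0.6, 0, 10, 0, 1],
    [-0.4, 0, 8, 0, 1],
    [0, 0, 0, 0, 1],
    [0, 0, 0, 0, 1]
  ]
}}

```text
time_s: 38.65
position: [476.7, 346.0, 43.3]
ee_rot: [0.708, 0.706, 0.013, -0.017]
wrist_force: [-1.0, 0.7, -0.2]
gripper_width: 0.149
grip_force: 44.0
```

{"name": "step_arm", "arguments": {
  "motion": [
    [-0.1, 0, 2, 0, 1],
    [0, 0, 0, 0, 1],
    [0, 0, 0, 0, 1]
  ]
}}

```text
time_s: 38.95
position: [477.1, 346.2, 41.8]
ee_rot: [0.708, 0.706, 0.013, -0.017]
wrist_force: [1.0, -0.1, -0.9]
gripper_width: 0.142
grip_force: 44.0
```

{"name": "step_arm", "arguments": {
  "motion": [
    [0, 0, 1, 0, 1],
    [0, 0, 0, 0, 1]
  ]
}}

```text
time_s: 39.15
position: [476.9, 346.1, 40.6]
ee_rot: [0.708, 0.706, 0.013, -0.017]
wrist_force: [-0.2, -0.4, -1.6]
gripper_width: 0.141
grip_force: 44.0
```

{"name": "step_arm", "arguments": {
  "motion": [
    [0, 0, 1, 0, 1],
    [0, 0, 0, 0, 1]
  ]
}}

```text
time_s: 39.35
position: [476.9, 346.1, 39.5]
ee_rot: [0.708, 0.706, 0.013, -0.017]
wrist_force: [1.1, 0.9, -0.7]
gripper_width: 0.141
grip_force: 44.0
```

{"name": "step_arm", "arguments": {
  "motion": [
    [0, 0, 1, 0, 1],
    [0, 0, 0, 0, 1]
  ]
}}

```text
time_s: 39.55
position: [476.9, 346.1, 38.4]
ee_rot: [0.708, 0.706, 0.013, -0.017]
wrist_force: [-0.5, -0.1, -1.5]
gripper_width: 0.142
grip_force: 44.0
```

{"name": "step_arm", "arguments": {
  "motion": [
    [0, 0, 0.7, 0, 1],
    [0, 0, 0, 0, 1]
  ]
}}

```text
time_s: 39.75
position: [476.9, 346.2, 37.9]
ee_rot: [0.708, 0.706, 0.013, -0.017]
wrist_force: [-0.7, -0.5, -0.9]
gripper_width: 0.145
grip_force: 44.2
```

{"name": "step_arm", "arguments": {
  "motion": [
    [0, 0, 0, 0, 0.4],
    [0, 0, 0, 0, 0.2],
    [0, 0, 0, 0, 0.2],
    [0.4, 0, -10, 0, 0.2],
    [1, 0, -25, 0, 0.2]
  ]
}}

```text
time_s: 40.25
position: [475.5, 345.0, 71.8]
ee_rot: [0.708, 0.706, 0.011, -0.017]
wrist_force: [0.0, -0.4, 0.0]
gripper_width: 0.401
grip_force: 0.0
```

{"name": "step_arm", "arguments": {
  "motion": [
    [1.7, 0, -40, 0, 0.2],
    [1.7, 0, -40, 0, -1],
    [0, 0, 0, 0, -1],
    [0, 0, 0, 0, -1],
    [0, 0, 0, 0, -1]
  ]
}}

```text
time_s: 40.75
position: [476.9, 345.8, 152.4]
ee_rot: [0.708, 0.706, 0.013, -0.017]
wrist_force: [0.2, -0.1, -0.2]
gripper_width: 0.999
grip_force: 0.0
```

```bash
python3 m.py w18.png brass_fitting wide_piston long_sleeve; python3 -c "
from w import *
s=snap('wrist'); side=snap('side'); 
im=s['img'].astype(int); m=((im[:,:,0]-im[:,:,2]>100)&(im[:,:,1]-im[:,:,2]>65)&(im[:,:,1]>0.68*im[:,:,0])).astype(np.uint8)
m[260:]=0; n,l,st,c=cv2.connectedComponentsWithStats(m); print([ (x.tolist(),k.round(1).tolist()) for x,k in zip(st[1:],c[1:]) if x[4]>60])
print('pred fit',[np.round(proj(s,(477,346,z)),1) for z in(11,27,61)])
for n,S in(('side',side),):
  for t in 'brass_fitting wide_piston long_sleeve short_sleeve tall_piston backing_plate'.split():
    print(t,[(np.round(r['point'],0),round(r['confidence'],2),at_z(S,r['point'],4)[:2]) for r in robot.place_of(n,t)[:3]],[np.round(r['bbox']) for r in robot.search_frame(n,t)[:3]])"
```

```text
[476.7 345.5 151.8] yaw 89.8 t 40.8 w 1.00
brass_fitting [284.2 201.2] 0.95 [477.5 344.7   0. ]
  box [269.8 190.  296.5 226.5] 0.73
wide_piston [285.  202.2] 0.73 [478.2 343.8   0. ]
  box [472.1 317.9 510.4 338.5] 0.76
  box [249.4 173.  317.9 241.6] 0.63
long_sleeve [282.6 269.1] 0.9 [475.9 276.7   0. ]
  box [261.7 255.9 298.8 314.1] 0.77
[([270, 192, 28, 33, 637], [283.4, 206.3])]
pred fit [array([283.4, 202.8]), array([283.3, 207.1]), array([283.1, 218. ])]
brass_fitting [(array([281., 371.]), 0.67, array([476.9, 345.9]))] [array([274., 348., 289., 375.])]
wide_piston [(array([213., 205.]), 0.92, array([711.7,  -5.5])), (array([286., 367.]), 0.78, array([471.8, 337.5])), (array([193., 276.]), 0.75, array([679.2, 197.3]))] [array([265., 342., 300., 390.]), array([201., 187., 226., 214.]), array([173., 254., 206., 292.])]
long_sleeve [(array([288., 335.]), 0.96, array([480.6, 280.9]))] [array([281., 308., 298., 338.])]
short_sleeve [] []
tall_piston [(array([355., 146.]), 0.94, array([ 430.2, -310.9]))] [array([347., 121., 360., 150.]), array([315., 132., 336., 152.])]
backing_plate [(array([370., 234.]), 0.97, array([366.9,  13.4])), (array([227., 159.]), 0.87, array([ 738.3, -183.9])), (array([312., 141.]), 0.75, array([ 542.5, -311.5]))] [array([351., 216., 391., 252.]), array([315., 133., 334., 150.]), array([214., 147., 235., 177.])]
```

```bash
python3 -c "
from w import *
print(robot.get_obs()['time_s'],robot.close_job())"
```

```text
the job is handed in; nothing more can be done
41.8 None
```

I placed both kits as asked and handed the job in at 41.8 s. Camera checks put every placed part where it should be, and the short sleeve was never touched, but `close_job` returned no verdict.

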